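# Wheel the picking caddy into its taped bay

## Task

Someone left a small white carton standing in the green-taped bay: put it upright in the caddy's grey tray. Then take the caddy by its push bar and wheel it round the clutter, always on its wheels, nose first into the green bay, so that it stands squarely inside the tape with both swivel castors trailing straight behind their pivots. Leave everything else where it is.

Things in the scene. Friction and masses are not known exactly. Their poses are not given: they have to be found in the camera images.
- caddy: Picking caddy, 0.7 to 1.1 kg. Origin on the bench under its middle, x to the nose, y left. Extent x -95 (push bar) to +77 mm, 90 mm wide (a castor turned sideways reaches 56 mm from the centre line). Two fixed wheels (28 mm dia.) have their axle at x = +50 mm: it rolls along x, pivots about that axle, and scrubs sideways at about 3 N. Two free swivel castors at the rear. Deck at z = 34 to 40 mm.
- push_bar (a point): Middle of the caddy's black push bar, a level round bar 12 mm thick and 84 mm long, along the caddy's y. It lies 88 mm behind the caddy's origin, 112 mm above the bench. Two thin posts carry it at y = +-36 mm; it is free underneath (nothing within 40 mm below its middle).
- nose (a point): Middle of the front edge of the deck, 75 mm ahead of the caddy's origin, 37 mm above the bench.
- tray (a point): Centre of the inner floor of the caddy's tray, 20 mm ahead of the caddy's origin, 43 mm above the bench; axes as the caddy's. The inside measures 99 mm (x) by 80 mm (y); the 3 mm walls end 21 mm above this floor, 64 mm above the bench.
- castor_left_pivot (a point): Swivel axis of the left rear castor, on the caddy at x = -55 mm, y = +30 mm, 14 mm above the bench; axes as the caddy's.
- castor_left_wheel (a point): Centre of the left castor's wheel (black tyre, yellow hub, 28 mm in diameter), 12 mm from its pivot. Trailing straight: 12 mm behind the pivot (-x of the caddy). It starts at any angle and swings to trail within some 40 mm of straight rolling.
- castor_right_pivot (a point): The same for the right rear castor: x = -55 mm, y = -30 mm.
- castor_right_wheel (a point): Centre of the right castor's wheel, as the left one.
- bay_green: Parking bay: outline of green tape flat on the bench, fixed. Origin: where the caddy's origin belongs; x: the way the nose must point. Inside of the outline: x -112 to +93 mm, y -63 to +63 mm. A fixed steel head stop (120 mm wide, 25 mm high) crosses the far end at x = 106 to 118 mm. Enter from the -x end.
- bay_orange: The same kind of bay in orange tape, beside the green one (which is nearer to the robot varies); it has the same head stop. Not to be used.
- carton: Small white carton with a brown tape band and blue patch, 44 mm (x) by 50 mm (y) by 80 mm tall, about 0.12 kg, standing upright in the green bay. Origin: centre of its underside.
- bin: Yellow open parts bin, 100 (x) by 88 (y) by 55 mm tall, loose, standing in the orange bay. Origin: centre of its underside.
- dispenser: Grey tape dispenser with a brown roll, fixed to the bench in the middle, 90 (x) by 64 (y) by 95 mm tall. Origin: centre of its underside.
- tub: White tub with red cap, 56 mm in diameter, 85 mm tall, loose. Origin: centre of its underside.
- tape_roll: Roll of brown parcel tape lying flat, 76 mm in diameter, 48 mm tall, loose. Origin: centre of its underside.
- brown_box: Brown cardboard box, 110 (x) by 80 (y) by 60 mm tall, loose. Origin: centre of its underside.
- marker: Marker pen, black with red cap, 120 mm long (x), 18 mm thick, loose. Origin: under its middle.
There are look-alikes about, which are no part of the job. There is more than one size of the caddy; the job needs the larger. There is more than one size of the carton; the one meant has the size given above.

How it is judged:
On the way, in this order (a step that is already met when the one before it is completed fails the run):
1. the carton stands upright in the caddy's tray, let go (x of carton in the frame of tray between -0.035 and 0.035 m and y of carton in the frame of tray between -0.028 and 0.028 m and z of carton in the frame of tray below 0.012 m and angle between carton's own z axis and vertical below 0.15 rad and contact force between the fingers and carton below 0.1 N), for 0.2 s.
2. the caddy has been rolled 80 mm or more and both castors trail behind their pivots (distance of caddy from where it was at the start of the episode above 0.08 m and x of castor_left_wheel in the frame of castor_left_pivot below -0.009 m and y of castor_left_wheel in the frame of castor_left_pivot between -0.006 and 0.006 m and x of castor_right_wheel in the frame of castor_right_pivot below -0.009 m and y of castor_right_wheel in the frame of castor_right_pivot between -0.006 and 0.006 m), for 0.1 s.
At the end, for the whole second after the job is handed in: The caddy stands level and still in the green bay: origin within 20 mm of the bay's along and across, nose along the bay's x within 0.15 rad; each castor wheel at least 9 mm behind its pivot and within 6 mm sideways; the carton upright (0.15 rad) on the tray's floor (x of caddy in the frame of bay_green between -0.02 and 0.02 m and y of caddy in the frame of bay_green between -0.02 and 0.02 m and angle between the x axis of caddy and the x axis of bay_green, either way round below 0.15 rad and x of nose in the frame of bay_green above 0.04 m and x of castor_left_wheel in the frame of castor_left_pivot below -0.009 m and y of castor_left_wheel in the frame of castor_left_pivot between -0.006 and 0.006 m and x of castor_right_wheel in the frame of castor_right_pivot below -0.009 m and y of castor_right_wheel in the frame of castor_right_pivot between -0.006 and 0.006 m and x of carton in the frame of tray between -0.035 and 0.035 m and y of carton in the frame of tray between -0.028 and 0.028 m and z of carton in the frame of tray below 0.012 m and angle between carton's own z axis and vertical below 0.15 rad and angle between caddy's own z axis and vertical below 0.1 rad and height (world z) of caddy below 0.006 m and linear speed of caddy below 0.01 m/s and angular speed of caddy below 0.05 rad/s); the robot touches nothing.
It fails at once if a bystander (bin, tub, tape roll, brown box, marker) is moved more than 20 mm (distance of any of bin, tub, tape_roll, brown_box, marker from where it was at the start of the episode above 0.02 m).
It fails at once if the caddy is lifted off the bench or tipped (height (world z) of caddy above 0.015 m or angle between caddy's own z axis and vertical above 0.2 rad).
It also fails if it takes over 72 s, if anything falls off the work surface, if the arm or the gripper's body presses on something with over 40 N, if the wrist force passes 120 N, or if a joint passes its speed limit or range.

## Robot

A 7-joint arm with a two-finger parallel gripper is mounted at the origin on the work surface. World frame = base frame: x ahead of the robot, y to its left, z up, the work surface at z = 0. Lengths are in m, angles in rad, forces in N, time in s.
With the tool pointing down it reaches from about 0.425 to 0.875 m from the base axis. Payload 8.4 kg.
Tool frame: the origin (TCP) lies at the very end of the fingers, on their centre line; the grasp point (between the pads) lies r.grip_point_offset behind it (r.grip_point_offset is the distance from the TCP to the grasp point, in m); z points along the fingers, y is the direction in which the jaws open and shut (so a half turn about z gives the same grasp; the last joint's range is limited). The gripper opens to 87 mm and grips with 3 to 60 N. Pads are 19 mm wide; open, the fingers measure 117 mm over their backs; the gripper's body (75 mm by 190 mm) begins 51 mm behind the grasp point.
Start: joints at [-0.099, 0.333, 0.04, 1.465, -0.013, 1.343, -0.059], TCP at [0.65, -0, 0.223] pointing down, gripper open.
Joint ranges: [-2.58, 2.58], [-0.38, 2.09], [-1.3, 1.39], [0.25, 2.4], [-1.5, 4.64], [0.08, 2.09], [-2.65, 2.65]. Speed limits (rad/s): [2.22, 2.22, 2.79, 2.79, 3.14, 3.14, 3.14].

## Interface

Orientations are given as a rotation vector (axis times angle).
In Python, from workcell import r gives the robot as it stands. The module is installed in compiled form; this text tells all that it offers.
- The arm moves only by the shell command python3 -m crank 'ROWS' [FORCE]. ROWS is JSON, a list of rows, each a list of 7 numbers: the shift along the tool's x, y, z in cm, then the turn, a rotation vector about the tool's x, y, z in rad, then the opening, from -1 (shut) to 1 (fully open). A call has 1 to 8 rows; each row shifts and turns the commanded pose from where the row before left it, along the tool's axes as they then stand; what a row does not reach is not made up. A row lasts 1/8 s, in which the tool goes at most 62.5 mm and 10.7 degrees, less where a joint would pass 70% of its speed; a pose out of reach is approached as far as the arm can. A call is refused whole if a number of a shift passes 6.25 or a number of a turn 0.188, either way. A call with a gripper value outside its range is refused whole. The fingers move at their own pace and stop on an object; FORCE is the grip in N (left out, the last holds). Time passes only in rows, so rows that do not move let the fingers close. It gives the time, the measured TCP pose, the force and the opening at its end, in the units of the state.
- r.get_obs(): the state, without advancing time (a new reading comes with each control period).
- r.capture(name): name is "scene" or "side" or "wrist"; returns the picture (420x560x3 uint8, blue, green, red); there is no depth.
- r.camera_params(name): a dict with "camera_matrix" (3x3 intrinsics, pixels), "rvec" (rotation vector, rad) and "tvec" (3), from world to camera coordinates, as OpenCV has them. Camera axes: x right, y down, z forward; pixel columns grow to the right and rows downward; lengths in m; the calibration is good to about 2 mm. A picture is of the moment at which its call begins: read the wrist's pose just before it. camera_params takes no time and is no camera call; for the wrist camera it gives the pose at the moment of the call.
- r.close_job(): hands the job in, once; it reports no verdict.
The state is a dict: "time_s": time; "q": joint angles; "dq": joint speeds; "effort": joint torques, N m; "position": TCP position; "tool_rot": TCP orientation; "force": force on the tool from outside, world axes, zero at the start; "ft_torque": the same for the moment, N m; "width": finger opening in m.
Only numpy, scipy, OpenCV 4.12 (cv2) and the standard library are available. Lean on these libraries where they do the work, as an engineer would, in place of code of your own. Each camera call takes 0.05 s, during which the arm holds its last target.

## Working session

There is one attempt and no reset: what is moved stays moved. The work goes in short steps, Python scripts to look and compute and a shell command to move; the robot and the scene stay as the last step left them, time stands still between calls to the robot, and variables do not carry over. Pictures are saved under pics/ and viewed, and the job is handed in when it is done.

```bash
mkdir -p pics; ls
python3 - <<'E'
from workcell import r
import cv2
o=r.get_obs()
print({k:(o[k] if not hasattr(o[k],'round') else o[k]) for k in o}, r.grip_point_offset)
for n in ["scene","side","wrist"]:
    im=r.capture(n); cv2.imwrite(f"pics/{n}0.png",im); p=r.camera_params(n); print(n,p)
E
```

```text
pics
{'time_s': 0.0, 'q': array([-0.09915069,  0.33392059,  0.03991626,  1.46625589, -0.01335832,
        1.34326114, -0.05847478]), 'dq': array([-0.00015104,  0.00035113,  0.00117124,  0.00078748, -0.00121753,
       -0.00174552,  0.00146298]), 'effort': array([ 1.06989024e-03, -6.56351209e+01,  1.33598529e+00, -4.03798449e+01,
       -5.97442500e-02,  4.47441044e-02,  1.62792835e-04]), 'position': array([ 6.49552723e-01, -1.01807724e-04,  2.21661120e-01]), 'tool_rot': array([-2.22081614e+00, -2.22065668e+00,  1.92519691e-03]), 'force': array([-0.86111163, -0.18984145, -0.94791782]), 'ft_torque': array([-0.02773061, -0.02084998,  0.04184231]), 'width': 0.0870076141692451} 0.0187
scene {'camera_matrix': array([[469.62283365,   0.        , 279.00581757],
       [  0.        , 469.62283365, 217.69808104],
       [  0.        ,   0.        ,   1.        ]]), 'rvec': array([ 0.96333746,  2.61609828, -0.86794574]), 'tvec': array([ 0.40513333, -0.19623386,  1.40495924])}
side {'camera_matrix': array([[451.37476723,   0.        , 278.39713702],
       [  0.        , 451.37476723, 209.81698648],
       [  0.        ,   0.        ,   1.        ]]), 'rvec': array([ 0.05258878, -2.82389447,  1.35160967]), 'tvec': array([0.52135785, 0.11655101, 1.27617752])}
wrist {'camera_matrix': array([[296.24278942,   0.        , 277.7130057 ],
       [  0.        , 296.24278942, 208.27310518],
       [  0.        ,   0.        ,   1.        ]]), 'rvec': array([-2.85050869e+00,  1.08029646e-03, -1.03664156e-04]), 'tvec': array([-0.64965565, -0.03472531,  0.38896997])}
```

View pics/scene0.png

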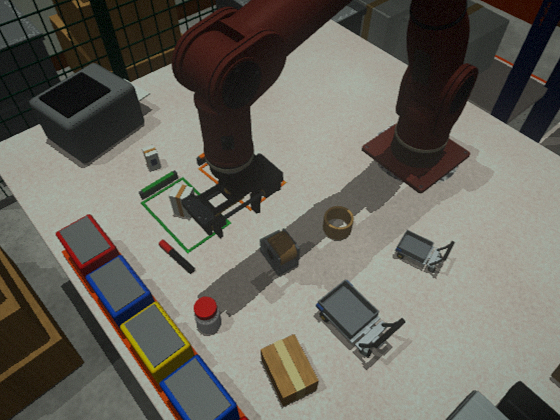

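View pics/side0.png

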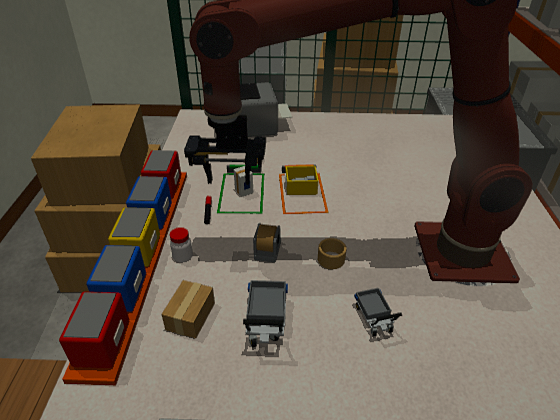

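View pics/wrist0.png

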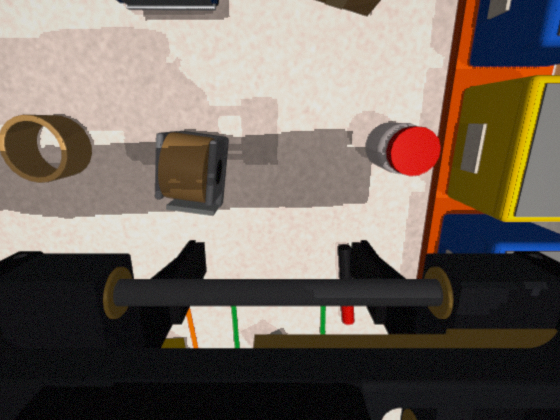

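```bash
cat > h.py <<'E'
from workcell import r
import cv2, numpy as np
def cam(n):
    p=r.camera_params(n); R,_=cv2.Rodrigues(p['rvec']); return p['camera_matrix'],R,p['tvec'].reshape(3)
def ray(n,uv,P=None):
    K,R,t=P or cam(n); d=R.T@np.linalg.inv(K)@np.array([uv[0],uv[1],1.]); return -R.T@t,d/np.linalg.norm(d)
def onz(n,uv,z=0,P=None):
    c,d=ray(n,uv,P); return c+d*(z-c[2])/d[2]
def tri(obs):
    A=np.zeros((3,3));b=np.zeros(3)
    for n,uv in obs:
        c,d=ray(n,uv); M=np.eye(3)-np.outer(d,d);A+=M;b+=M@c
    return np.linalg.solve(A,b)
def proj(n,X,P=None):
    K,R,t=P or cam(n); x=K@(R@np.asarray(X,float)+t); return x[:2]/x[2]
def shot(n,name,box=None,s=1):
    im=r.capture(n); cv2.imwrite(f"pics/{name}.png",crop(im,box,s)); return im
def crop(im,box,s):
    if box: im=im[box[1]:box[3],box[0]:box[2]]
    return cv2.resize(im,None,fx=s,fy=s,interpolation=cv2.INTER_CUBIC)
E
python3 - <<'E'
from h import *
s=cv2.imread('pics/side0.png'); c=cv2.imread('pics/scene0.png')
cv2.imwrite('pics/s_bay.png',crop(s,(180,120,350,240),4.5))
cv2.imwrite('pics/s_cad.png',crop(s,(150,220,420,360),2.9))
cv2.imwrite('pics/c_bay.png',crop(c,(130,140,300,260),4.5))
cv2.imwrite('pics/c_cad.png',crop(c,(300,270,420,370),6))
np.set_printoptions(precision=4,suppress=True)
for n in ['scene','side']: print(n,ray(n,(280,210)))
for k,uv,z in [('bin',(300,180),.03),('disp',(267,243),.05),('tape',(332,253),.03),('tub',(180,235),.08),('box',(190,300),.05),('marker',(208,208),.01),('caddy',(266,300),.05),('small',(374,305),.05),('carton',(242,180),.04)]:
    print(k,onz('side',uv,z))
E
```

```text
scene (array([0.959 , 0.494 , 1.0065]), array([-0.4009, -0.4622, -0.791 ]))
side (array([0.4935, 0.9385, 0.8886]), array([ 0.0204, -0.7783, -0.6276]))
bin [ 0.4604 -0.287   0.03  ]
disp [0.5514 0.0425 0.05  ]
tape [0.3745 0.0536 0.03  ]
tub [0.7828 0.0528 0.08  ]
box [0.723 0.247 0.05 ]
marker [ 0.7464 -0.1519  0.01  ]
caddy [0.543  0.2399 0.05  ]
small [0.2885 0.245  0.05  ]
carton [ 0.6499 -0.2647  0.04  ]
```

View pics/s_bay.png

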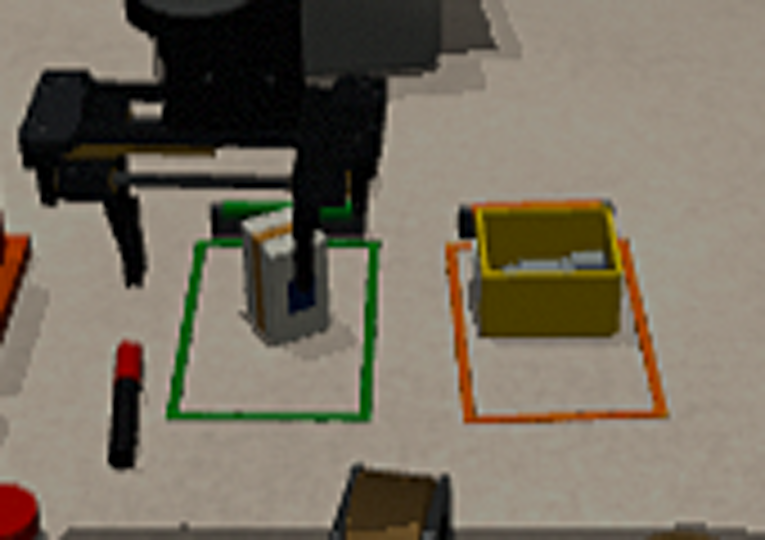

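View pics/s_cad.png

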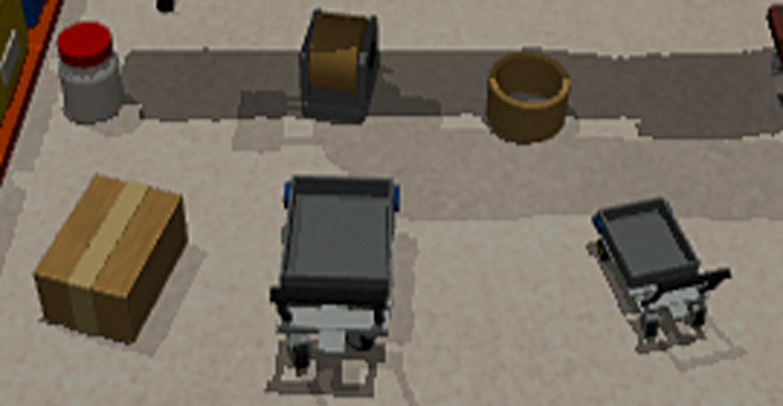

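View pics/c_bay.png

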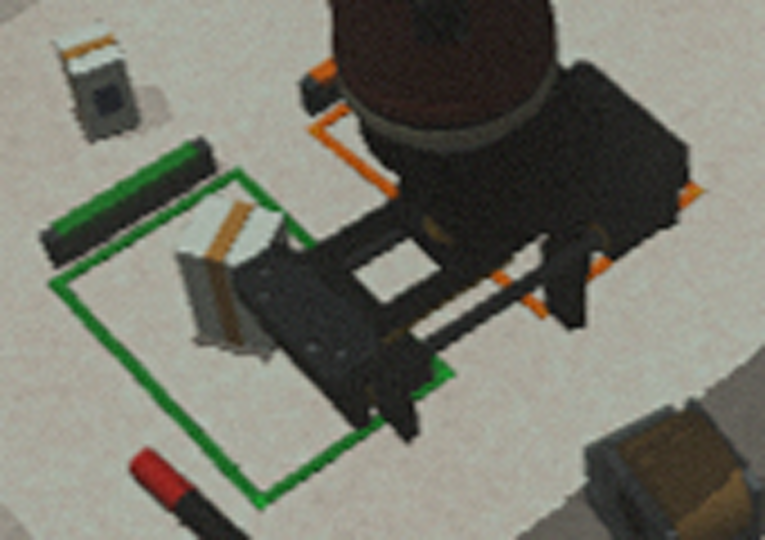

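View pics/c_cad.png

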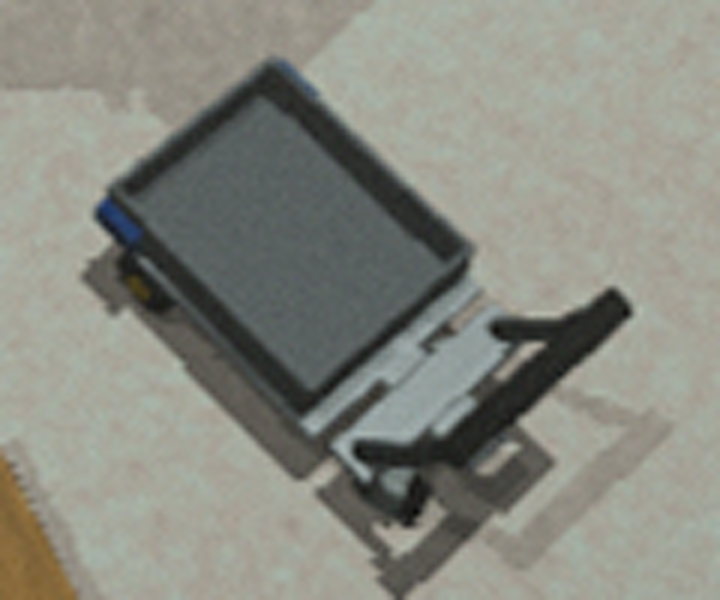

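```bash
python3 -m crank '[[4,-4,-3,0,0,0,1],[4,-4,-3,0,0,0,1],[4,-4,-2,0,0,0,1],[0,0,0,0,0,0,1]]' 20
python3 - <<'E'
from h import *
a=shot('side','side1'); b=shot('scene','scene1'); shot('wrist','wrist1')
cv2.imwrite('pics/s_bay1.png',crop(a,(180,140,350,230),4.7)); cv2.imwrite('pics/c_bay1.png',crop(b,(130,140,300,260),4.5))
E
```

```text
time_s: 0.65
position: [0.53, 0.1225, 0.3035]
tool_rot: [2.214, 2.228, 0.006]
force: [0.3, -1.3, -0.0]
width: 0.0869
```

View pics/s_bay1.png

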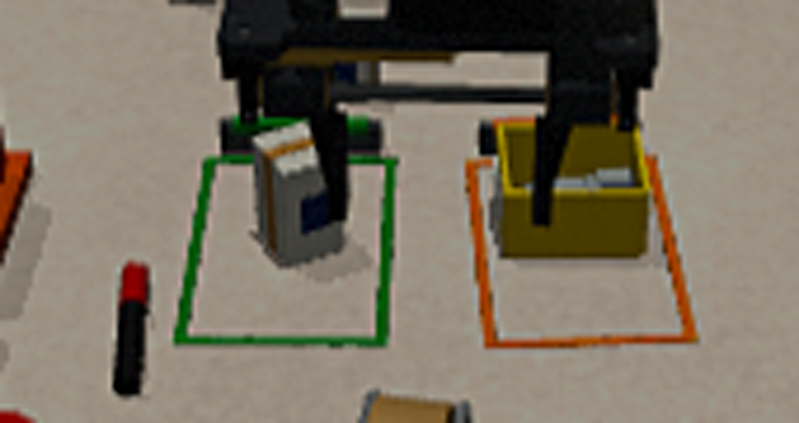

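View pics/c_bay1.png

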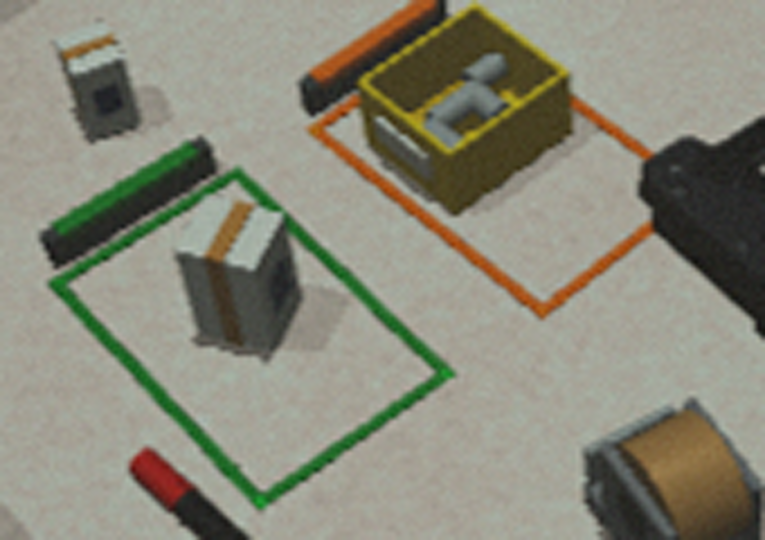

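View pics/wrist1.png

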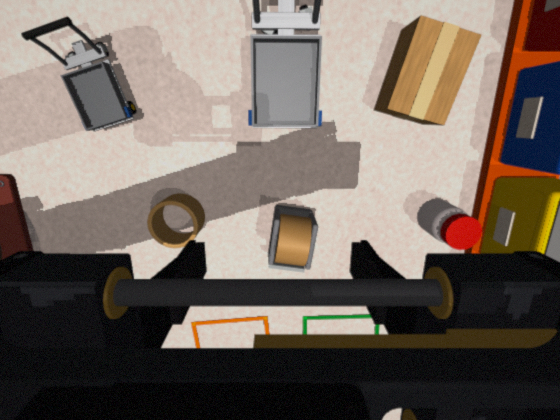

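Run:
```python
from h import *
np.set_printoptions(precision=4,suppress=True)
b=cv2.imread('pics/scene1.png'); w=cv2.imread('pics/wrist1.png'); a=cv2.imread('pics/side1.png')
f=lambda p:(130+p[0]/4.5,140+p[1]/4.5)
print('bay scene');
for p in [(238,172),(52,284),(262,503),(452,373)]: print(onz('scene',f(p))[:2])
print('bay side')
g=lambda p:(180+p[0]/4.7,140+p[1]/4.7)
for p in [(208,161),(391,161),(384,343),(180,341)]: print(onz('side',g(p))[:2])
print('carton top scene')
for p in [(207,192),(287,213),(262,266),(178,252)]: print(onz('scene',f(p),.08)[:2])
print('carton top side')
for p in [(252,134),(304,123),(326,165),(274,180)]: print(onz('side',g(p),.08)[:2])
print('base corner side',onz('side',g((283,267)))[:2],onz('scene',f((265,358)))[:2],onz('scene',f((195,340)))[:2], onz('side',g((345,245)))[:2])
cv2.imwrite('pics/w_a.png',crop(w,(230,0,350,140),4.2));cv2.imwrite('pics/w_b.png',crop(w,(360,0,500,260),2.3))
cv2.imwrite('pics/w_c.png',crop(w,(140,180,340,280),4))
```

```text
bay scene
[ 0.5855 -0.3604]
[ 0.7221 -0.3574]
[ 0.7134 -0.143 ]
[ 0.5772 -0.1463]
bay side
[ 0.7223 -0.3534]
[ 0.5871 -0.3591]
[ 0.5787 -0.1465]
[ 0.7138 -0.143 ]
carton top scene
[ 0.6374 -0.2912]
[ 0.6112 -0.248 ]
[ 0.6441 -0.2245]
[ 0.6746 -0.2638]
carton top side
[ 0.6758 -0.2709]
[ 0.6415 -0.286 ]
[ 0.622  -0.2357]
[ 0.655  -0.2167]
base corner side [ 0.6539 -0.2266] [ 0.6549 -0.2268] [ 0.6792 -0.265 ] [ 0.613  -0.2538]
```

View pics/w_a.png

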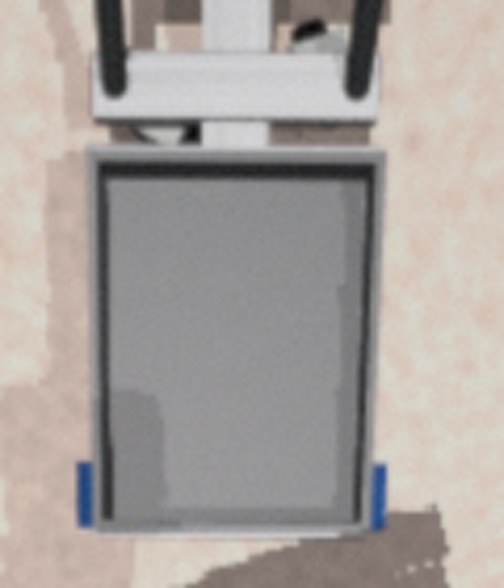

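View pics/w_b.png

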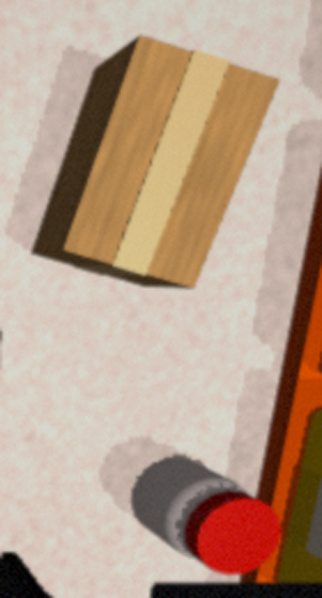

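View pics/w_c.png

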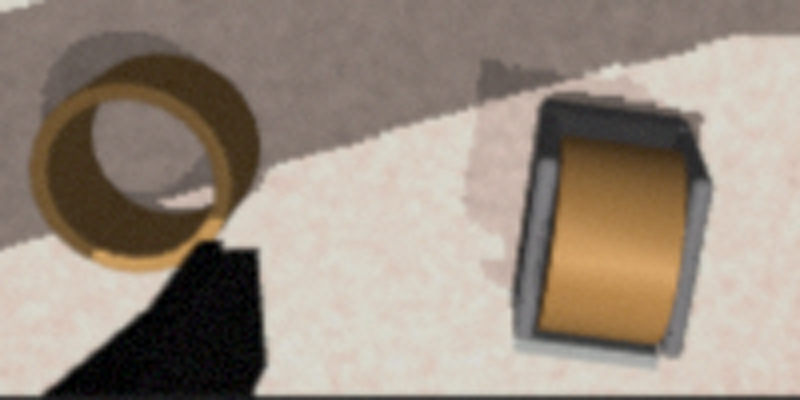

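Run:
```python
from h import *
np.set_printoptions(precision=4,suppress=True)
P=cam('wrist'); print(ray('wrist',(280,210),P))
F=lambda o,s:(lambda p:(o[0]+p[0]/s,o[1]+p[1]/s))
f=F((230,0),4.2)
q=[onz('wrist',f(p),.064,P)[:2] for p in [(87,150),(385,150),(374,530),(92,530)]]
print('rim',np.array(q)); 
q=[onz('wrist',f(p),.043,P)[:2] for p in [(104,180),(362,180),(357,520),(104,520)]]; print('floor',np.array(q),np.mean(q,0))
f=F((360,0),2.3)
print('boxtop',np.array([onz('wrist',f(p),.06,P)[:2] for p in [(140,36),(278,78),(195,288),(65,250)]]))
print('boxbase',onz('wrist',f((35,252)),0,P))
print('tub',onz('wrist',f((233,533)),.085,P), onz('wrist',f((133,495)),0,P))
f=F((140,180),4)
print('disp',[ (p,z,onz('wrist',f(p),z,P)[:2]) for p in [(515,350),(658,365),(545,95),(695,115),(710,180)] for z in (0,.05,.095)])
print('roll top',[onz('wrist',f(p),.048,P)[:2] for p in [(30,165),(230,185),(130,85),(140,270)]])
# scene push bar & rim
f=F((300,270),6)
print('rim scene',np.array([onz('scene',f(p),.064)[:2] for p in [(275,60),(470,248),(308,412),(110,188)]]))
print('bar scene top',np.array([onz('scene',f(p),.112)[:2] for p in [(618,302),(440,450)]]))
f=F((150,220),2.9)
print('rim side',np.array([onz('side',f(p),.064)[:2] for p in [(289,178),(393,179),(388,292),(278,290)]]))
print('bar side',np.array([onz('side',f(p),.112)[:2] for p in [(273,296),(387,296)]]))
s=cv2.imread('pics/side1.png'); cv2.imwrite('pics/s_cad1.png',crop(s,(230,270,310,360),6.5))
```

```text
(array([0.532 , 0.1953, 0.4615]), array([ 0.0083, -0.2931, -0.9561]))
rim [[0.5004 0.2908]
 [0.585  0.2907]
 [0.5859 0.1867]
 [0.499  0.1868]]
floor [[0.5036 0.2878]
 [0.5812 0.2877]
 [0.5831 0.1894]
 [0.5012 0.1895]] [0.5423 0.2386]
boxtop [[0.7022 0.3126]
 [0.777  0.2934]
 [0.7506 0.1876]
 [0.6746 0.2082]]
boxbase [0.6767 0.2089 0.    ]
tub [0.7819 0.0485 0.085 ] [0.7619 0.0444 0.    ]
disp [((515, 350), 0, array([ 0.5166, -0.0502])), ((515, 350), 0.05, array([ 0.5183, -0.0236])), ((515, 350), 0.095, array([0.5198, 0.0003])), ((658, 365), 0, array([ 0.5786, -0.0576])), ((658, 365), 0.05, array([ 0.5736, -0.0302])), ((658, 365), 0.095, array([ 0.569 , -0.0055])), ((545, 95), 0, array([0.5299, 0.0644])), ((545, 95), 0.05, array([0.5301, 0.0786])), ((545, 95), 0.095, array([0.5303, 0.0913])), ((695, 115), 0, array([0.5909, 0.0558])), ((695, 115), 0.05, array([0.5845, 0.0709])), ((695, 115), 0.095, array([0.5788, 0.0845])), ((710, 180), 0, array([0.5981, 0.0277])), ((710, 180), 0.05, array([0.5909, 0.0459])), ((710, 180), 0.095, array([0.5845, 0.0622]))]
roll top [array([0.34  , 0.0515]), array([0.4132, 0.0435]), array([0.3801, 0.082 ]), array([0.3763, 0.0093])]
rim scene [[0.4981 0.1938]
 [0.4996 0.2946]
 [0.5894 0.3001]
 [0.5828 0.1922]]
bar scene top [[0.4994 0.3511]
 [0.5845 0.3474]]
rim side [[0.5852 0.1954]
 [0.498  0.193 ]
 [0.4992 0.3089]
 [0.5839 0.3103]]
bar side [[0.5818 0.3523]
 [0.4995 0.3491]]
```

View pics/s_cad1.png

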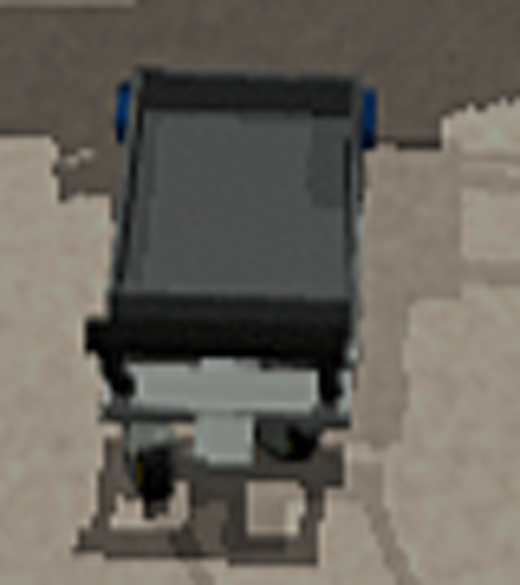

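```bash
cat > plan.py <<'E'
from h import *
def pose():
    o=r.get_obs(); R,_=cv2.Rodrigues(o['tool_rot']); return o['position'],R,o
def rows(wps,g,start=None):
    """wps: list of (x,y,z,psi deg) one per row, prints rounded rows & follows rounding"""
    p,R,o=pose(); psi=np.degrees(np.arctan2(R[1,1],R[0,1])); 
    if start is not None: p=np.array(start[:3]); psi=start[3]
    p=np.array(p); out=[]
    for w in wps:
        a=np.radians(psi); ty=np.array([np.cos(a),np.sin(a),0]); tx=np.array([-np.sin(a),np.cos(a),0])
        d=(np.array(w[:3])-p)*100
        s=[round(float(d@tx),2),round(float(d@ty),2),round(float(-d[2]),2)]
        t=round(float(np.radians(psi-w[3])),3)
        out.append([*s,0,0,t,g]); p=p+(s[0]*tx+s[1]*ty)/100-np.array([0,0,s[2]/100]); psi-=np.degrees(t)
    for i in range(0,len(out),8): print(str(out[i:i+8]).replace(' ',''))
    print('end',p.round(4),round(psi,2)); return p,psi
def lin(n,tgt,start=None):
    p,R,o=pose(); psi=np.degrees(np.arctan2(R[1,1],R[0,1]))
    a=np.array([*p,psi]) if start is None else np.array(start)
    return [tuple(a+(np.array(tgt)-a)*(i+1)/n) for i in range(n)]
E
python3 - <<'E'
from plan import *
p,R,o=pose(); print(p,R.round(3).tolist())
w=lin(8,(.645,-.2546,.16,-59)); rows(w,1)
print(onz('side',(150+303/2.9,220+110/2.9)),onz('side',(150+365/2.9,220+122/2.9)))
E
```

```text
[0.53206128 0.11728927 0.30071184] [[0.001, 1.0, -0.0], [1.0, -0.001, -0.001], [-0.001, -0.0, -1.0]]
[[-4.65,1.42,1.76,0,0,0.129,1],[-4.43,2.0,1.76,0,0,0.128,1],[-4.13,2.55,1.76,0,0,0.129,1],[-3.77,3.06,1.76,0,0,0.128,1],[-3.36,3.51,1.75,0,0,0.129,1],[-2.87,3.92,1.76,0,0,0.129,1],[-2.34,4.26,1.76,0,0,0.128,1],[-1.78,4.52,1.76,0,0,0.129,1]]
end [ 0.645  -0.2546  0.16  ] -59.0
[0.58621026 0.05084886 0.        ] [5.26396219e-01 6.44595949e-02 1.11022302e-16]
```

```bash
python3 -m crank '[[-4.65,1.42,1.76,0,0,0.129,1],[-4.43,2.0,1.76,0,0,0.128,1],[-4.13,2.55,1.76,0,0,0.129,1],[-3.77,3.06,1.76,0,0,0.128,1],[-3.36,3.51,1.75,0,0,0.129,1],[-2.87,3.92,1.76,0,0,0.129,1],[-2.34,4.26,1.76,0,0,0.128,1],[-1.78,4.52,1.76,0,0,0.129,1]]'; python3 -m crank '[[0,0,0,0,0,0,1],[0,0,0,0,0,0,1]]'
python3 - <<'E'
from plan import *
shot('wrist','wrist2'); s=shot('scene','sc2',(100,100,320,265),3.6)
p,R,o=pose(); print(p,R.round(3).tolist())
rows(lin(4,(.645,-.2546,.04,-59)),1)
E
```

```text
time_s: 1.8
position: [0.6447, -0.2571, 0.1585]
tool_rot: [3.029, 0.831, -0.003]
force: [0.1, 0.3, -0.3]
width: 0.0871
time_s: 2.05
position: [0.6446, -0.2545, 0.1592]
tool_rot: [-3.027, -0.839, 0.003]
force: [-0.8, 0.2, 0.5]
width: 0.0873
[ 0.64530253 -0.25293616  0.16043061] [[0.856, 0.517, 0.0], [0.517, -0.856, 0.0], [0.0, -0.0, -1.0]]
[[-0.03,0.03,3.01,0,0,0.001,1],[-0.03,0.03,3.01,0,0,0.0,1],[-0.02,0.04,3.01,0,0,0.001,1],[-0.03,0.03,3.01,0,0,0.0,1]]
end [ 0.645  -0.2546  0.04  ] -58.99
```

View pics/wrist2.png

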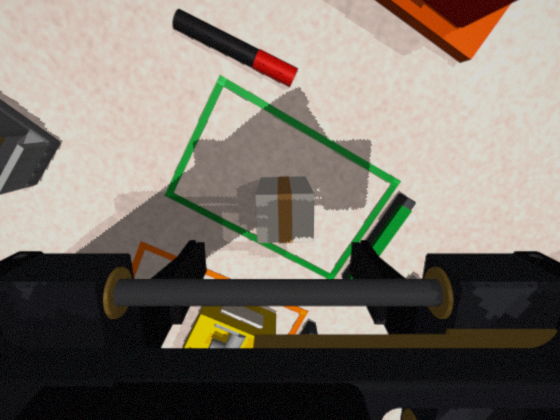

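View pics/sc2.png

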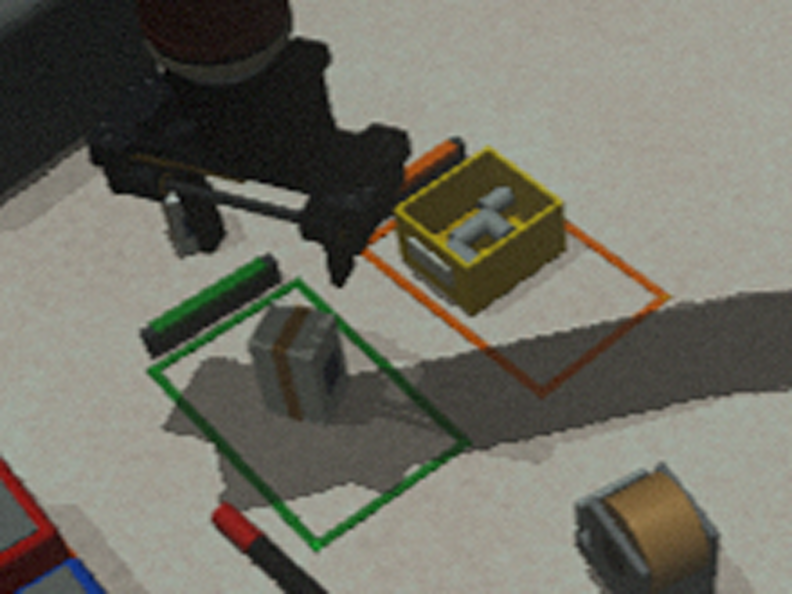

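```bash
python3 - <<'E'
from plan import *
P=cam('wrist'); np.set_printoptions(precision=1,suppress=True)
d=np.array([np.cos(np.radians(-59)),np.sin(np.radians(-59))]);n=np.array([-d[1],d[0]]);c=np.array([.645,-.2546])
for z in (0,.08):
  for a,b in [(22,25),(22,-25),(-22,-25),(-22,25)]:
    q=c+(a*d+b*n)/1000; print(z,a,b,proj('wrist',[*q,z],P))
for uv in [(262,177),(310,177)]: print(onz('wrist',uv,0,P).round(4))
for uv in [(257,211),(316,207),(259,242),(314,238)]: print(onz('wrist',uv,.08,P).round(4))
E
python3 - <<'E'
import cv2
im=cv2.imread('pics/wrist2.png')
cv2.imwrite('pics/w2c.png',cv2.resize(im[150:270,200:360],None,fx=4.5,fy=4.5))
E
```

```text
0 22 25 [298.3 172. ]
0 22 -25 [297.3 215.5]
0 -22 -25 [258.7 215.5]
0 -22 25 [258.  171.9]
0.08 22 25 [304.7 188.1]
0.08 22 -25 [303.2 243.6]
0.08 -22 -25 [253.2 243.5]
0.08 -22 25 [251.9 188. ]
[ 0.7 -0.2  0. ]
[ 0.7 -0.3  0. ]
[ 0.6 -0.2  0.1]
[ 0.7 -0.3  0.1]
[ 0.6 -0.3  0.1]
[ 0.6 -0.3  0.1]
```

View pics/w2c.png

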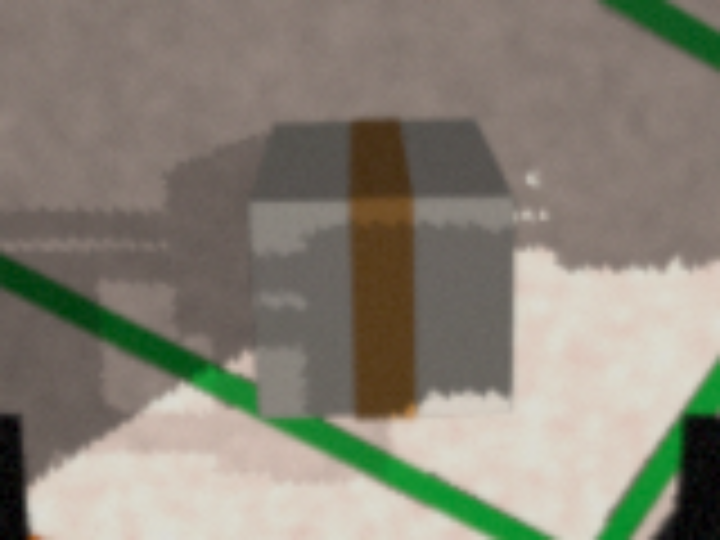

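```bash
python3 -m crank '[[-0.1,0.2,3,0,0,0,1],[-0.1,0.2,3,0,0,0,1],[0,0.2,3,0,0,0,1],[0,0,3,0,0,0,1],[0,0,0,0,0,0,1]]'; python3 -m crank '[[0,0,0,0,0,0,-1],[0,0,0,0,0,0,-1],[0,0,0,0,0,0,-1],[0,0,0,0,0,0,-1],[0,0,0,0,0,0,-1]]' 15
```

```text
time_s: 2.78
position: [0.6452, -0.2581, 0.0386]
tool_rot: [-3.024, -0.843, 0.005]
force: [-0.1, 0.7, 1.2]
width: 0.0878
time_s: 3.4
position: [0.6466, -0.26, 0.0407]
tool_rot: [3.027, 0.841, 0.0]
force: [-0.6, 0.9, 1.3]
width: 0.0498
```

Run:
```python
from plan import *
p,R,o=pose(); s=(.6465,-.2603,.0403,-59); print(p)
w=[(.6465,-.2603,.1,-59),(.6465,-.2603,.16,-59)]
w+=lin(4,(.62,-.1,.20,-75),(*w[-1],))
w+=lin(9,(.542,.241,.20,-90),w[-1])
w+=[w[-1]]
w+=lin(5,(.542,.241,.1,-90),w[-1])
rows(w,-1,s)
```

```text
[ 0.64657892 -0.25998272  0.04071715]
[[0.0,0.0,-5.97,0,0,0.0,-1],[0.0,0.0,-6.0,0,0,0.0,-1],[1.5,-3.78,-1.0,0,0,0.07,-1],[1.22,-3.87,-1.0,0,0,0.07,-1],[0.96,-3.95,-1.0,0,0,0.069,-1],[0.68,-4.0,-1.0,0,0,0.07,-1],[0.14,-3.88,0.0,0,0,0.029,-1],[0.04,-3.89,0.0,0,0,0.029,-1]]
[[-0.09,-3.89,0.0,0,0,0.03,-1],[-0.19,-3.88,0.0,0,0,0.029,-1],[-0.31,-3.87,0.0,0,0,0.029,-1],[-0.42,-3.87,0.0,0,0,0.029,-1],[-0.54,-3.85,0.0,0,0,0.029,-1],[-0.64,-3.83,0.0,0,0,0.029,-1],[-0.76,-3.81,0.0,0,0,0.029,-1],[-0.0,-0.0,0.0,0,0,0.0,-1]]
[[-0.0,-0.0,2.0,0,0,0.0,-1],[-0.0,-0.0,2.0,0,0,0.0,-1],[-0.0,-0.0,2.0,0,0,0.0,-1],[-0.0,-0.0,2.0,0,0,0.0,-1],[-0.0,-0.0,2.0,0,0,0.0,-1]]
end [0.542 0.241 0.1  ] -90.0
```

```bash
python3 -m crank '[[0,0,-5.97,0,0,0,-1],[0,0,-6,0,0,0,-1],[1.5,-3.78,-1,0,0,0.07,-1],[1.22,-3.87,-1,0,0,0.07,-1],[0.96,-3.95,-1,0,0,0.069,-1],[0.68,-4,-1,0,0,0.07,-1],[0.14,-3.88,0,0,0,0.029,-1],[0.04,-3.89,0,0,0,0.029,-1]]' && python3 -m crank '[[-0.09,-3.89,0,0,0,0.03,-1],[-0.19,-3.88,0,0,0,0.029,-1],[-0.31,-3.87,0,0,0,0.029,-1],[-0.42,-3.87,0,0,0,0.029,-1],[-0.54,-3.85,0,0,0,0.029,-1],[-0.64,-3.83,0,0,0,0.029,-1],[-0.76,-3.81,0,0,0,0.029,-1],[0,0,0,0,0,0,-1]]'; python3 -m crank '[[0,0,2,0,0,0,-1],[0,0,2,0,0,0,-1],[0,0,2,0,0,0,-1],[0,0,2,0,0,0,-1],[0,0,1,0,0,0,-1],[0,0,0,0,0,0,-1]]'
python3 - <<'E'
from plan import *
p,R,o=pose(); print(p,R.round(3).tolist(),o['width'])
shot('side','s3',(200,220,330,360),4.2);shot('scene','c3',(270,220,430,380),3.7)
E
```

```text
time_s: 4.4
position: [0.602, -0.0226, 0.2002]
tool_rot: [-3.125, -0.32, -0.0]
force: [0.1, -0.1, -0.8]
width: 0.0499
time_s: 5.4
position: [0.54, 0.2452, 0.1998]
tool_rot: [-3.14, -0.01, 0.002]
force: [0.1, -1.2, -0.7]
width: 0.05
time_s: 6.15
position: [0.5415, 0.2406, 0.1097]
tool_rot: [3.141, 0.0, -0.002]
force: [-0.3, 0.5, -1.1]
width: 0.05
[0.5414524  0.24055926 0.10966124] [[1.0, 0.0, -0.001], [0.0, -1.0, -0.001], [-0.001, 0.001, -1.0]] 0.050038127181826424
```

View pics/s3.png

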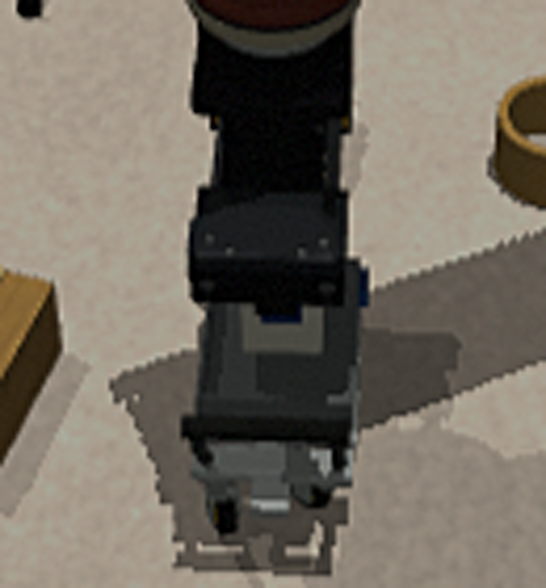

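View pics/c3.png

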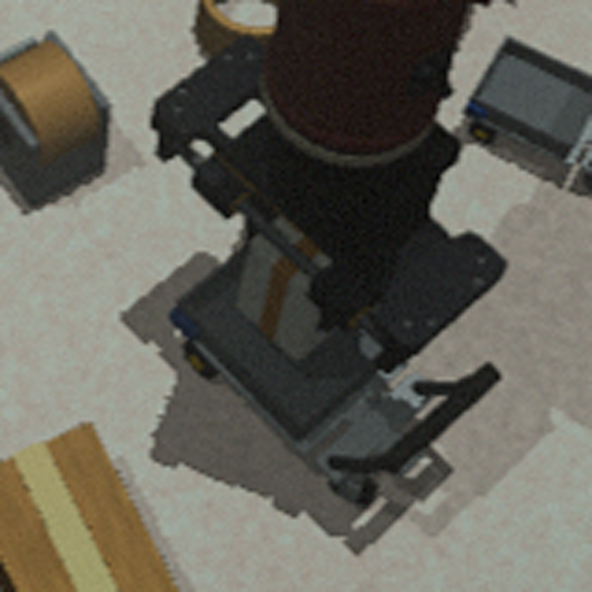

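```bash
python3 -m crank '[[0,0,1,0,0,0,-1],[0,0,1,0,0,0,-1],[0,0,0.5,0,0,0,-1],[0,0,0,0,0,0,-1]]'; python3 -m crank '[[0,0,0,0,0,0,-0.2],[0,0,0,0,0,0,0.5],[0,0,0,0,0,0,0.9],[0,0,0,0,0,0,0.9],[0,0,0,0,0,0,0.9]]'
```

```text
time_s: 6.75
position: [0.5413, 0.2411, 0.0845]
tool_rot: [3.141, 0.001, -0.002]
force: [0.1, 0.0, -0.7]
width: 0.0499
time_s: 7.38
position: [0.5417, 0.2413, 0.0852]
tool_rot: [-3.142, -0.001, -0.0]
force: [-0.1, 0.6, -0.6]
width: 0.0796
```

```bash
python3 -m crank '[[0,0,-4,0,0,0,0.9],[0,0,-4,0,0,0,0.9],[0,-3,-4,0,0,0,0.9],[0,-4,0,0,0,0,0.9],[0,-3.9,0,0,0,0,0.9],[0,0,0,0,0,0,0.9]]'
python3 - <<'E'
from plan import *
p,R,o=pose(); print(p,R.round(3).tolist(),o['width'])
shot('side','s4',(200,220,330,360),4.2);shot('scene','c4',(270,220,430,380),3.7);shot('wrist','w4')
E
```

```text
time_s: 8.12
position: [0.5399, 0.3542, 0.2046]
tool_rot: [-3.14, -0.009, 0.002]
force: [0.4, -0.5, -1.2]
width: 0.0829
[0.53987083 0.35422878 0.20456675] [[1.0, 0.006, -0.001], [0.006, -1.0, 0.001], [-0.001, -0.001, -1.0]] 0.08285080993730266
```

View pics/s4.png

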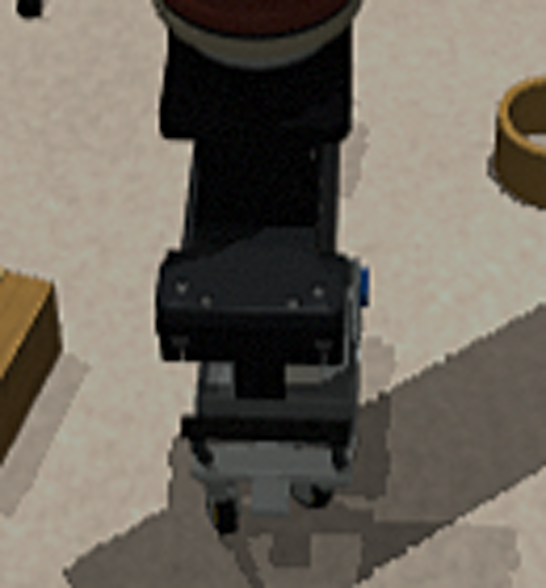

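View pics/c4.png

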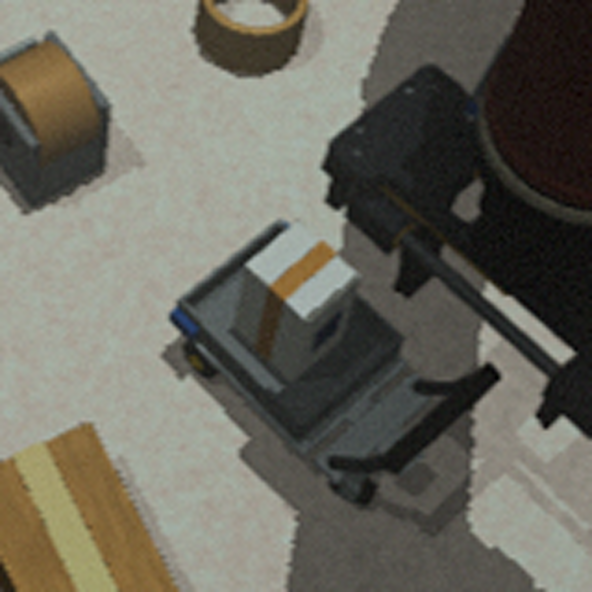

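View pics/w4.png

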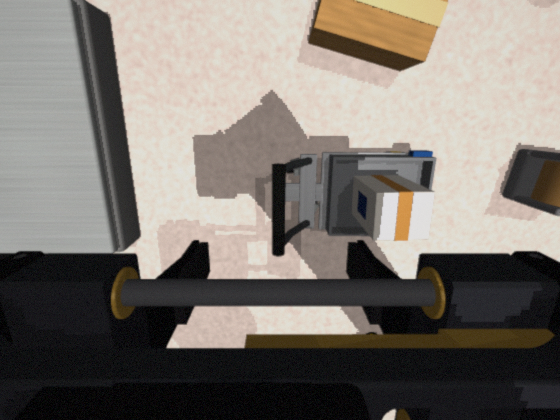

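Run:
```python
from plan import *
np.set_printoptions(precision=4,suppress=True)
w=cv2.imread('pics/w4.png')
g=cv2.cvtColor(w,cv2.COLOR_BGR2GRAY)[160:262,265:296]
m=np.uint8(g<45)*255; 
n,l,st,ce=cv2.connectedComponentsWithStats(m); k=1+np.argmax(st[1:,4]); print(st[k],ce[k]+[265,160])
cv2.imwrite('pics/w4b.png',crop(w,(200,140,460,260),3))
P=cam('wrist')
for uv in [(279,165),(279,254),tuple(ce[k]+[265,160])]: print(onz('wrist',uv,.112,P))
f=lambda p:(270+p[0]/3.7,220+p[1]/3.7)
print(onz('scene',f((490,373)),.112),onz('scene',f((388,462)),.112))
print('carton',[onz('scene',f(p),.123) for p in [(303,226),(358,268),(304,318),(245,264)]])
```

```text
[   7    1   24   95 1283] [280.1738 207.0343]
[0.5836 0.3471 0.112 ]
[0.5002 0.3471 0.112 ]
[0.5461 0.3461 0.112 ]
[0.5011 0.351  0.112 ] [0.582  0.3492 0.112 ]
carton [array([0.519 , 0.2229, 0.123 ]), array([0.5147, 0.262 , 0.123 ]), array([0.5604, 0.2639, 0.123 ]), array([0.5618, 0.2186, 0.123 ])]
```

View pics/w4b.png

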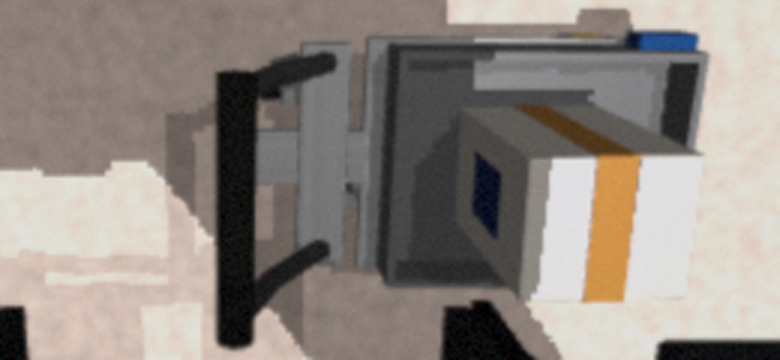

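```bash
python3 - <<'E'
from plan import *
p,R,o=pose(); print(p,R.round(3).tolist())
E
python3 -m crank '[[0.2,0.2,2,0,0,0,0.4],[0,0,2,0,0,0,0.4],[0,0,2,0,0,0,0.4],[0,0,2,0,0,0,0.4],[0,0,2,0,0,0,0.4],[0,0,1.1,0,0,0,0.4],[0,0,0,0,0,0,0.4]]'
```

```text
[0.54182594 0.34927692 0.2049224 ] [[1.0, -0.0, -0.0], [-0.0, -1.0, -0.001], [-0.0, 0.001, -1.0]]
time_s: 9.15
position: [0.5431, 0.348, 0.0931]
tool_rot: [3.141, 0.001, -0.002]
force: [0.4, 0.7, 0.6]
width: 0.061
```

```bash
python3 -m crank '[[0,0,0,0,0,0,-1],[0,0,0,0,0,0,-1],[0,0,0,0,0,0,-1],[0,0,0,0,0,0,-1],[0,0,0,0,0,0,-1]]' 30
cat > path.py <<'E'
from plan import *
OB={'disp':[(.526,.068),(.590,.055),(.597,.0),(.580,-.058),(.515,-.05)],
'box':[(.674,.209),(.751,.187),(.778,.294),(.702,.313)],
'tub':[(.782+.03*np.cos(a),.048+.03*np.sin(a)) for a in np.linspace(0,6.28,16)],
'marker':[(.735,-.09),(.755,-.09),(.755,-.21),(.735,-.21)],'roll':[(.377+.038*np.cos(a),.047+.038*np.sin(a)) for a in np.linspace(0,6.28,16)],
'bin':[(.51,-.22),(.41,-.22),(.41,-.34),(.51,-.34)]}
def foot(ax,th):
    u=np.array([np.cos(th),np.sin(th)]);n=np.array([-u[1],u[0]])
    return [ax+a*u+b*n for a,b in [(.028,.046),(-.08,.046),(-.08,.056),(-.133,.056),(-.145,.044),(-.145,-.044),(-.133,-.056),(-.08,-.056),(-.08,-.046),(.028,-.046)]]
def clear(ax,th):
    f=(np.array(foot(ax,th))*1e3).astype(np.float32); best={}
    for k,o in OB.items():
        o=(np.array(o)*1e3).astype(np.float32)
        d=min([-cv2.pointPolygonTest(f.reshape(-1,1,2),tuple(map(float,q)),True) for q in o]+[-cv2.pointPolygonTest(o.reshape(-1,1,2),tuple(map(float,q)),True) for q in f]); best[k]=round(d,1)
    return best
def drive(ax,th,steps):
    """steps: (n, total s, total dphi deg)"""
    w=[];mn={}
    for n,s,dp in steps:
        for i in range(n):
            h=np.radians(dp)/n; th+=h/2; ax=ax+s/n*np.array([np.cos(th),np.sin(th)]); th+=h/2
            b=ax-.138*np.array([np.cos(th),np.sin(th)]); w.append((b[0],b[1],np.degrees(th)))
            for k,v in clear(ax,th).items(): 
                if v<mn.get(k,(1e9,))[0]: mn[k]=(v,ax.round(3).tolist(),round(np.degrees(th),1))
        print('seg end axle',ax.round(4),'th',round(np.degrees(th),2),'bar',b.round(4))
    print(mn); return w
E
python3 - <<'E'
from path import *
p,R,o=pose(); print(p,R.round(3).tolist(),o['width'],o['force'])
S=[(10,.04,50),(6,.085,0),(9,.09,-50),(10,.14,-2),(5,.06,4.3),(10,.15,0)]
w=drive(np.array([.5425,.211]),np.radians(-90),S)
E
```

```text
time_s: 9.78
position: [0.5436, 0.3483, 0.0942]
tool_rot: [-3.142, -0.001, -0.0]
force: [-0.3, 0.3, -0.1]
width: 0.0185
[0.54356398 0.34830611 0.09418944] [[1.0, 0.001, 0.0], [0.001, -1.0, 0.0], [0.0, -0.0, -1.0]] 0.018510968584699455 [-0.3186845   0.27878945 -0.09387328]
seg end axle [0.5589 0.1759] th -40.0 bar [0.4532 0.2646]
seg end axle [0.624  0.1212] th -40.0 bar [0.5183 0.2099]
seg end axle [0.6608 0.0422] th -90.0 bar [0.6608 0.1802]
seg end axle [ 0.6584 -0.0978] th -92.0 bar [0.6632 0.0401]
seg end axle [ 0.6586 -0.1578] th -87.7 bar [ 0.653  -0.0199]
seg end axle [ 0.6646 -0.3076] th -87.7 bar [ 0.659  -0.1697]
{'disp': (3.8, [0.658, -0.134], np.float64(-89.4)), 'box': (-3.3, [0.659, 0.062], np.float64(-78.9)), 'tub': (33.6, [0.659, -0.084], np.float64(-91.8)), 'marker': (18.3, [0.664, -0.293], np.float64(-87.7)), 'roll': (121.7, [0.581, 0.158], np.float64(-40.0)), 'bin': (94.9, [0.664, -0.293], np.float64(-87.7))}
```

```bash
python3 -m crank '[[0,0,0,0,0,0,-1],[0,0,0,0,0,0,-1],[0,0,0,0,0,0,-1]]'
python3 - <<'E'
from path import *
import itertools
p,R,o=pose(); print(p,R.round(3).tolist(),o['width'],o['force'])
import io,contextlib
best=[]
for phi,s1,s2,s3,t in itertools.product((35,40,45,50),(.02,.04,.06),(.05,.07,.09,.11,.13),(.08,.12,.16,.2),(0,-3,-6)):
    b=io.StringIO()
    with contextlib.redirect_stdout(b):
        th=np.radians(-90);ax=np.array([.5425,.2105])
    mn=1e9
    for n,s,dp in [(6,s1,phi),(6,s2,0),(8,s3,-phi+t)]+[(8,None,0)]:
        if s is None: s=(ax[1]+.13)
        for i in range(n):
            h=np.radians(dp)/n; th+=h/2; ax=ax+s/n*np.array([np.cos(th),np.sin(th)]); th+=h/2
            c=clear(ax,th); mn=min(mn,c['disp']-5,c['box'],c['tub'])
    best.append((mn,phi,s1,s2,s3,t,ax.round(3).tolist()))
best.sort(key=lambda x:-x[0]); print(*best[:12],sep='\n')
E
```

```text
time_s: 10.15
position: [0.5435, 0.3484, 0.0942]
tool_rot: [-3.141, -0.001, 0.0]
force: [0.3, -0.3, 0.6]
width: 0.0109
[0.54352526 0.34836551 0.09416107] [[1.0, 0.001, -0.0], [0.001, -1.0, 0.0], [-0.0, -0.0, -1.0]] 0.010858765660438918 [ 0.32848542 -0.25236669  0.55011713]
(13.399999999999999, 45, 0.02, 0.09, 0.16, 0, [0.673, -0.13])
(13.100000000000001, 50, 0.04, 0.05, 0.2, 0, [0.679, -0.13])
(12.6, 50, 0.04, 0.07, 0.16, 0, [0.678, -0.13])
(12.399999999999999, 50, 0.04, 0.05, 0.2, -3, [0.669, -0.13])
(12.100000000000001, 45, 0.02, 0.09, 0.16, -3, [0.663, -0.13])
(11.8, 50, 0.06, 0.07, 0.12, 0, [0.67, -0.13])
(11.7, 50, 0.04, 0.05, 0.2, -6, [0.659, -0.129])
(11.7, 50, 0.04, 0.07, 0.16, -3, [0.668, -0.13])
(11.5, 50, 0.06, 0.09, 0.12, 0, [0.685, -0.13])
(11.2, 50, 0.06, 0.09, 0.12, -3, [0.676, -0.13])
(10.9, 50, 0.04, 0.07, 0.16, -6, [0.658, -0.129])
(10.6, 50, 0.06, 0.09, 0.12, -6, [0.666, -0.129])
```

Run:
```python
from path import *
for t,sD in ((-8,.09),(-7,.11),(-6,.14)):
  S=[(10,.04,50),(4,.05,0),(14,.20,-50+t),(6,sD,0),(5,.05,-t+2.3)]
  with_=drive(np.array([.5435,.2105]),np.radians(-90),S)
t=-7
w=drive(np.array([.5435,.2105]),np.radians(-90),[(10,.04,50),(4,.05,0),(14,.20,-50+t)])
rows([(x,y,.0942,a) for x,y,a in w],-1)
```

```text
seg end axle [0.5599 0.1754] th -40.0 bar [0.4542 0.2641]
seg end axle [0.5982 0.1432] th -40.0 bar [0.4925 0.2319]
seg end axle [ 0.6668 -0.0356] th -98.0 bar [0.6861 0.101 ]
seg end axle [ 0.6543 -0.1248] th -98.0 bar [0.6735 0.0119]
seg end axle [ 0.6518 -0.1746] th -87.7 bar [ 0.6463 -0.0368]
{'disp': (6.2, [0.652, -0.175], np.float64(-87.7)), 'box': (13.6, [0.656, 0.063], np.float64(-69.0)), 'tub': (16.5, [0.667, -0.036], np.float64(-98.0)), 'marker': (28.2, [0.652, -0.155], np.float64(-91.8)), 'roll': (121.9, [0.579, 0.159], np.float64(-40.0)), 'bin': (98.2, [0.652, -0.175], np.float64(-87.7))}
seg end axle [0.5599 0.1754] th -40.0 bar [0.4542 0.2641]
seg end axle [0.5982 0.1432] th -40.0 bar [0.4925 0.2319]
seg end axle [ 0.6685 -0.0353] th -97.0 bar [0.6853 0.1017]
seg end axle [ 0.6551 -0.1445] th -97.0 bar [ 0.6719 -0.0075]
seg end axle [ 0.6531 -0.1944] th -87.7 bar [ 0.6475 -0.0565]
{'disp': (13.1, [0.653, -0.194], np.float64(-87.7)), 'box': (13.9, [0.661, 0.049], np.float64(-72.6)), 'tub': (16.6, [0.669, -0.035], np.float64(-97.0)), 'marker': (20.7, [0.654, -0.154], np.f
[... 1402 characters left out ...]
,-1],[-1.19,0.45,-0.0,0,0,-0.087,-1],[-1.19,0.45,-0.0,0,0,-0.087,-1]]
[[-1.18,0.45,-0.0,0,0,-0.088,-1],[-1.19,0.46,-0.0,0,0,-0.087,-1],[0.0,1.25,-0.0,0,0,0.0,-1],[0.0,1.25,-0.0,0,0,0.0,-1],[0.0,1.25,-0.0,0,0,0.0,-1],[0.0,1.25,-0.0,0,0,0.0,-1],[0.93,1.46,-0.0,0,0,0.071,-1],[0.93,1.46,-0.0,0,0,0.071,-1]]
[[0.93,1.46,-0.0,0,0,0.071,-1],[0.93,1.47,-0.0,0,0,0.071,-1],[0.93,1.46,-0.0,0,0,0.071,-1],[0.93,1.46,-0.0,0,0,0.072,-1],[0.93,1.47,-0.0,0,0,0.071,-1],[0.92,1.46,-0.0,0,0,0.071,-1],[0.93,1.46,-0.0,0,0,0.071,-1],[0.93,1.46,-0.0,0,0,0.071,-1]]
[[0.93,1.46,-0.0,0,0,0.071,-1],[0.93,1.47,-0.0,0,0,0.071,-1],[0.93,1.46,-0.0,0,0,0.071,-1],[0.93,1.46,-0.0,0,0,0.071,-1]]
end [0.6853 0.1017 0.0942] -97.0
```

```bash
python3 -m crank '[[-1.19,0.45,0,0,0,-0.087,-1],[-1.18,0.45,0,0,0,-0.087,-1],[-1.19,0.45,0,0,0,-0.087,-1],[-1.18,0.45,0,0,0,-0.087,-1],[0,0,0,0,0,0,-1]]'
python3 - <<'E'
from plan import *
shot('side','s5',(200,220,330,360),4.2);shot('scene','c5',(270,220,430,380),3.7)
p,R,o=pose(); print(p,R.round(3).tolist(),o['width'],o['force'],o['q'])
E
```

```text
time_s: 10.78
position: [0.4988, 0.324, 0.0942]
tool_rot: [3.094, 0.544, -0.0]
force: [0.3, 0.4, -2.0]
width: 0.0105
[0.49938626 0.32438135 0.09414273] [[0.941, 0.34, 0.0], [0.34, -0.941, 0.0], [0.0, -0.0, -1.0]] 0.010813272858996543 [-0.23992544  0.42846685  0.60586346] [-6.46972690e-01  3.23360756e-01 -4.58315708e-03  1.75178649e+00
  1.68556778e-03  1.06638084e+00 -1.87639233e+00]
```

View pics/s5.png

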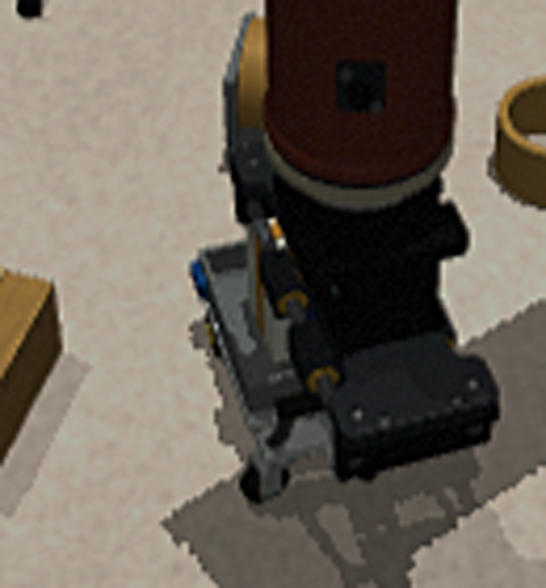

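View pics/c5.png

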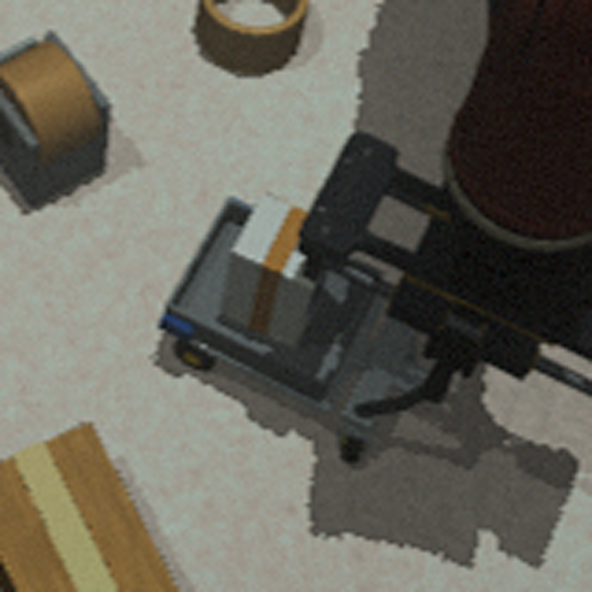

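```bash
python3 -m crank '[[-1.19,0.45,0,0,0,-0.087,-1],[-1.18,0.45,0,0,0,-0.087,-1],[-1.19,0.45,0,0,0,-0.087,-1],[-1.19,0.45,0,0,0,-0.087,-1],[-1.18,0.45,0,0,0,-0.088,-1],[-1.19,0.46,0,0,0,-0.087,-1],[0,1.25,0,0,0,0,-1],[0,1.25,0,0,0,0,-1]]'; python3 -m crank '[[0,1.25,0,0,0,0,-1],[0,1.25,0,0,0,0,-1],[0,0,0,0,0,0,-1]]'
python3 - <<'E'
from plan import *
shot('side','s6',(170,200,340,340),4.2);shot('scene','c6',(250,200,410,360),3.7)
p,R,o=pose(); print(p,R.round(3).tolist(),o['width'],o['force'])
E
```

```text
time_s: 11.88
position: [0.4743, 0.2477, 0.0942]
tool_rot: [-2.849, -1.323, -0.001]
force: [-0.8, 0.6, 0.1]
width: 0.0113
time_s: 12.25
position: [0.4937, 0.2306, 0.0941]
tool_rot: [2.849, 1.323, 0.001]
force: [0.9, -0.2, 0.4]
width: 0.011
[0.49250585 0.23175865 0.09407945] [[0.644, 0.765, -0.0], [0.765, -0.644, 0.0], [-0.0, -0.0, -1.0]] 0.010822212414499675 [ 0.96805778 -0.58197788  0.4390072 ]
```

View pics/s6.png

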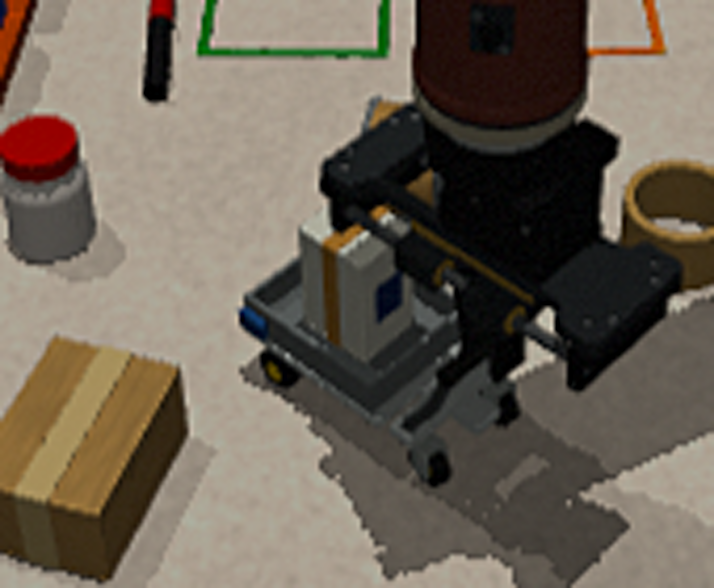

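View pics/c6.png

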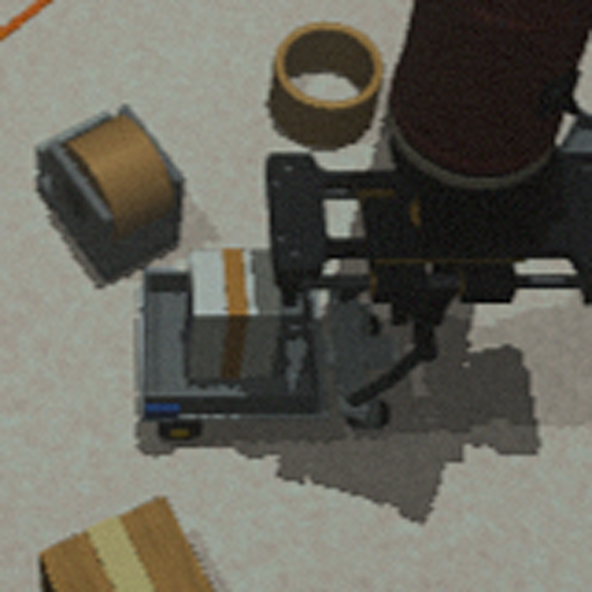

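Run:
```python
from path import *
np.set_printoptions(precision=4,suppress=True)
f=lambda p:(250+p[0]/3.7,200+p[1]/3.7)
print([onz('scene',f(p))[:2] for p in [(102,287),(183,235),(45,192)]])
print('rim',[onz('scene',f(p),.064)[:2] for p in [(143,268),(140,405),(322,402)]])
g=lambda p:(170+p[0]/4.2,200+p[1]/4.2)
print('rim side',[onz('side',g(p),.064)[:2] for p in [(243,300),(375,395)]], 'box',[onz('side',g(p),.06)[:2] for p in [(183,367),(108,513)]],onz('side',g((190,430))),onz('side',g((108,580))))
p,R,o=pose();th=np.arctan2(R[1,1],R[0,1]);u=np.array([np.cos(th),np.sin(th)]);n=np.array([-u[1],u[0]])
b=p[:2]; print('exp rim FL',b+u*(.108+.0525)+n*.043,'FR',b+u*.1605-n*.043,'RL',b+u*.0555+n*.043)
```

```text
[array([0.5891, 0.0606]), array([0.5216, 0.0655]), array([ 0.5708, -0.0213])]
rim [array([0.5844, 0.0944]), array([0.647 , 0.1632]), array([0.5637, 0.2316])]
rim side [array([0.6421, 0.1646]), array([0.5591, 0.2343])] box [array([0.6708, 0.2144]), array([0.6957, 0.3175])] [0.6723 0.2108 0.    ] [0.7024 0.3172 0.    ]
exp rim FL [0.643  0.1613] FR [0.5876 0.0955] RL [0.5627 0.2289]
```

```bash
python3 -m crank '[[0.93,1.46,0,0,0,0.071,-1],[0.93,1.46,0,0,0,0.071,-1],[0.93,1.46,0,0,0,0.071,-1],[0.93,1.47,0,0,0,0.071,-1],[0.93,1.46,0,0,0,0.071,-1],[0.93,1.46,0,0,0,0.072,-1],[0.93,1.47,0,0,0,0.071,-1],[0,0,0,0,0,0,-1]]'
python3 - <<'E'
from plan import *
shot('side','s7',(170,180,340,320),4.2);shot('scene','c7',(200,200,360,360),3.7)
p,R,o=pose(); print(p,R.round(3).tolist(),o['width'],o['force'])
E
```

```text
time_s: 13.35
position: [0.6059, 0.1904, 0.0941]
tool_rot: [3.087, 0.582, 0.0]
force: [1.2, -0.8, 1.0]
width: 0.0107
[0.60478549 0.19177712 0.09411417] [[0.93, 0.367, -0.0], [0.367, -0.93, 0.0], [-0.0, -0.0, -1.0]] 0.01099163083081668 [-0.36617239 -0.8903854   1.95141891]
```

View pics/s7.png

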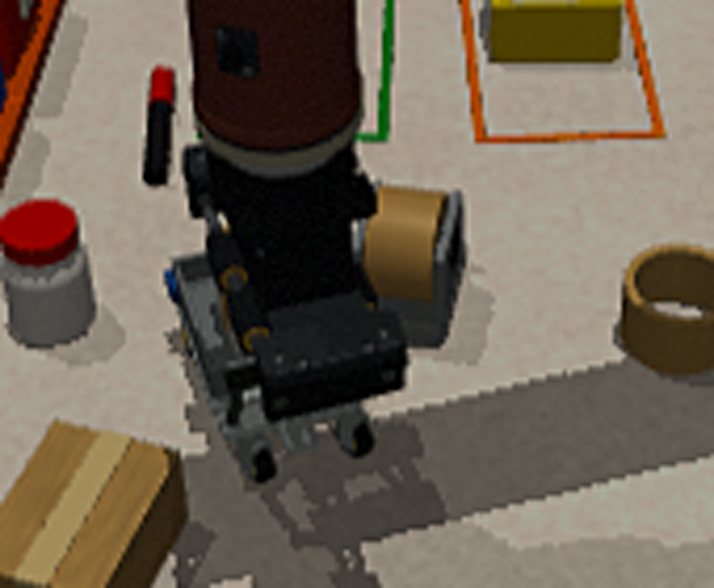

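View pics/c7.png

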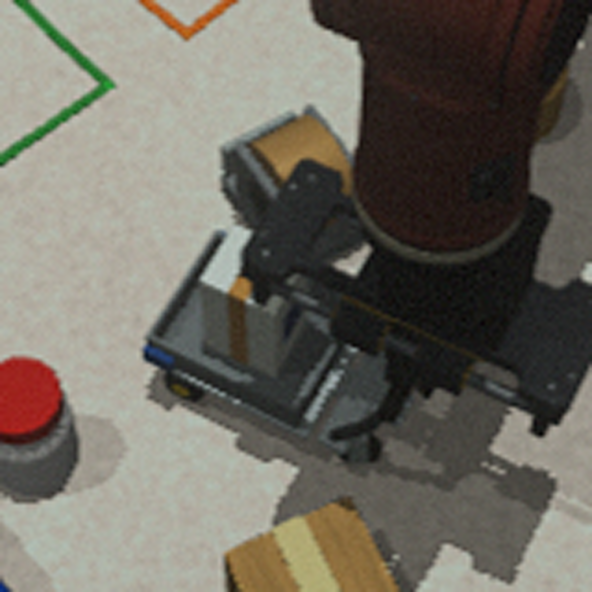

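Clear on both sides; the castors now trail. Continue the arc.

```bash
python3 -m crank '[[0.92,1.46,0,0,0,0.071,-1],[0.93,1.46,0,0,0,0.071,-1],[0.93,1.46,0,0,0,0.071,-1],[0.93,1.46,0,0,0,0.071,-1],[0.93,1.47,0,0,0,0.071,-1],[0.93,1.46,0,0,0,0.071,-1],[0.93,1.46,0,0,0,0.071,-1],[0,0,0,0,0,0,-1]]'
python3 - <<'E'
from plan import *
shot('side','s8',(170,150,340,290),4.2);shot('scene','c8',(170,180,330,340),3.7)
p,R,o=pose(); print(p,R.round(3).tolist(),o['width'],o['force'])
E
```

```text
time_s: 14.45
position: [0.6849, 0.1006, 0.0941]
tool_rot: [3.135, -0.193, -0.0]
force: [-0.9, -0.1, 3.6]
width: 0.0111
[0.68445591 0.10253073 0.094144  ] [[0.993, -0.12, -0.0], [-0.12, -0.993, 0.001], [-0.0, -0.001, -1.0]] 0.010863214203888407 [-0.2280593  -0.38339915  1.59218083]
```

View pics/s8.png

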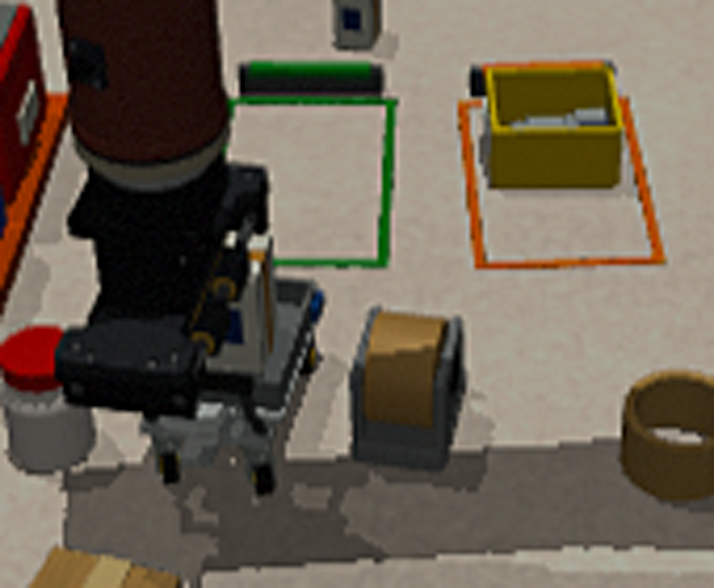

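View pics/c8.png

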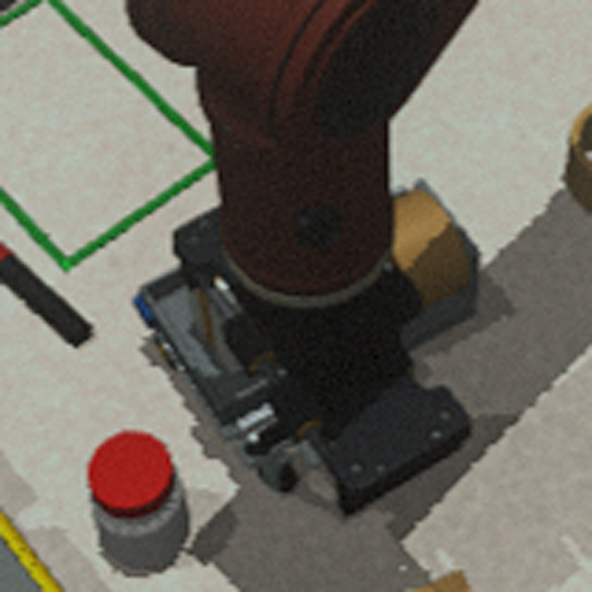

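Run:
```python
from path import *
np.set_printoptions(precision=4,suppress=True)
f=lambda p:(170+p[0]/3.7,180+p[1]/3.7)
print('rim FL',onz('scene',f((141,290)),.064)[:2]); print('marker end',onz('scene',f((80,338)),.009)[:2],onz('scene',f((95,328)),.009)[:2])
g=lambda p:(170+p[0]/4.2,150+p[1]/4.2)
print('rim FR side',onz('side',g((320,290)),.064)[:2])
b=cv2.imread('pics/scene1.png'); 
p,R,o=pose();th=np.arctan2(R[1,1],R[0,1]);u=np.array([np.cos(th),np.sin(th)]);n=np.array([-u[1],u[0]])
b=p[:2]; print('exp rim FL',b+u*(.108+.0525)+n*.043,'FR',b+u*.1605-n*.043, np.degrees(th))
ax=b+.138*u
S=[(7,.11,0),(5,.05,9.2),(6,.115,0)]
w=drive(ax,th,S); rows([(x,y,.0942,a) for x,y,a in w],-1,(*b,.0942,np.degrees(th)))
```

```text
rim FL [ 0.7037 -0.0569]
marker end [ 0.741  -0.0847] [ 0.7292 -0.0846]
rim FR side [ 0.6149 -0.0393]
exp rim FL [ 0.7079 -0.062 ] FR [ 0.6225 -0.0517] -96.89042054710308
seg end axle [ 0.6547 -0.1437] th -96.89 bar [ 0.6713 -0.0067]
seg end axle [ 0.6527 -0.1936] th -87.69 bar [ 0.6471 -0.0557]
seg end axle [ 0.6573 -0.3085] th -87.69 bar [ 0.6518 -0.1706]
{'disp': (12.4, [0.653, -0.194], np.float64(-87.7)), 'box': (101.3, [0.666, -0.05], np.float64(-96.9)), 'tub': (17.5, [0.666, -0.05], np.float64(-96.9)), 'marker': (21.6, [0.654, -0.154], np.float64(-95.1)), 'roll': (200.9, [0.653, -0.174], np.float64(-91.4)), 'bin': (87.7, [0.657, -0.308], np.float64(-87.7))}
[[-0.0,1.57,-0.0,0,0,0.0,-1],[-0.0,1.57,-0.0,0,0,0.0,-1],[-0.0,1.57,-0.0,0,0,0.0,-1],[-0.0,1.58,-0.0,0,0,0.0,-1],[-0.0,1.57,-0.0,0,0,0.0,-1],[-0.0,1.57,-0.0,0,0,0.0,-1],[-0.0,1.57,-0.0,0,0,0.0,-1],[-0.43,1.01,-0.0,0,0,-0.032,-1]]
[[-0.42,1.0,-0.0,0,0,-0.032,-1],[-0.43,1.01,-0.0,0,0,-0.032,-1],[-0.43,1.01,-0.0,0,0,-0.032,-1],[-0.42,1.01,-0.0,0,0,-0.033,-1],[-0.0,1.91,-0.0,0,0,0.0,-1],[-0.01,1.92,-0.0,0,0,0.0,-1],[0.0,1.92,-0.0,0,0,0.0,-1],[0.0,1.91,-0.0,0,0,0.0,-1]]
[[0.0,1.92,-0.0,0,0,0.0,-1],[0.0,1.92,-0.0,0,0,0.0,-1]]
end [ 0.6518 -0.1707  0.0942] -87.67
```

```bash
python3 -m crank '[[0,1.57,0,0,0,0,-1],[0,1.57,0,0,0,0,-1],[0,1.57,0,0,0,0,-1],[0,1.57,0,0,0,0,-1],[0,1.57,0,0,0,0,-1],[0,1.57,0,0,0,0,-1],[0,1.57,0,0,0,0,-1],[-0.43,1.01,0,0,0,-0.032,-1]]'; python3 -m crank '[[-0.42,1.01,0,0,0,-0.032,-1],[-0.43,1.01,0,0,0,-0.032,-1],[-0.43,1.01,0,0,0,-0.032,-1],[-0.42,1.01,0,0,0,-0.033,-1],[0,1.5,0,0,0,0,-1],[0,0,0,0,0,0,-1]]';  python3 - <<'E'
from plan import *
shot('side','s9',(170,120,340,260),4.2);shot('scene','c9',(110,140,270,300),3.7)
p,R,o=pose(); print(p,R.round(3).tolist(),o['width'],o['force'])
E
```

```text
time_s: 15.55
position: [0.6659, -0.0191, 0.0941]
tool_rot: [3.138, -0.144, 0.0]
force: [-1.1, 1.0, 2.5]
width: 0.0107
time_s: 16.3
position: [0.6477, -0.0748, 0.0941]
tool_rot: [3.139, 0.054, -0.0]
force: [-1.8, -1.5, 2.6]
width: 0.0111
[ 0.64791314 -0.0724493   0.09405633] [[0.999, 0.036, -0.0], [0.036, -0.999, -0.0], [-0.0, 0.0, -1.0]] 0.011372897897720686 [-1.54084018 -0.10978098  3.18818028]
```

View pics/s9.png

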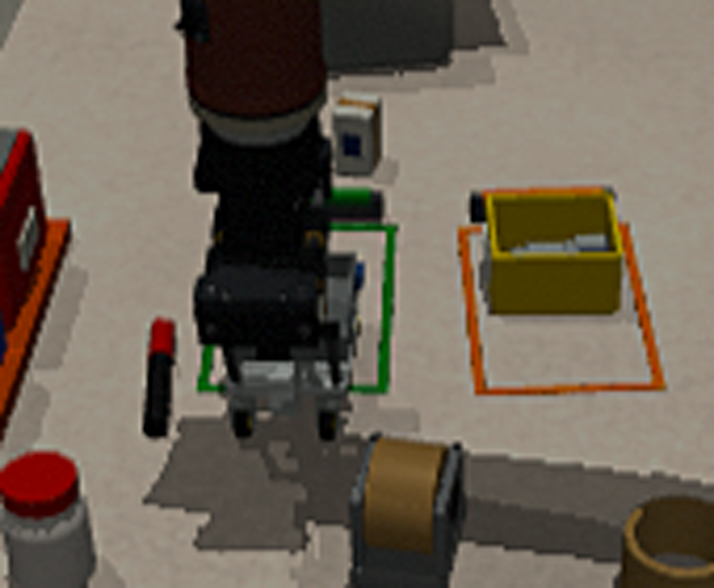

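View pics/c9.png

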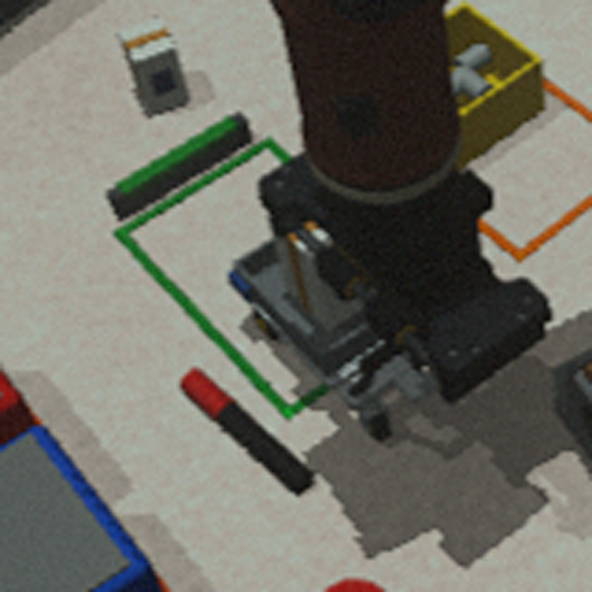

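```bash
python3 -m crank '[[0,1.6,0,0,0,0,-1],[0,1.6,0,0,0,0,-1],[0,1.6,0,0,0,0,-1],[0,1.6,0,0,0,0,-1],[0,1.6,0,0,0,0,-1],[0,1.2,0,0,0,0,-1],[0,0.8,0,0,0,0,-1],[0,0,0,0,0,0,-1]]';  python3 - <<'E'
from plan import *
np.set_printoptions(precision=4,suppress=True)
shot('side','s10',(190,120,320,230),5.5);shot('scene','c10',(110,140,260,270),4.5)
p,R,o=pose(); print(p,R.round(3).tolist(),o['width'],o['force'])
B=np.array([.6504,-.2609]);u=np.array([.04,-.999]);n=np.array([.999,.04])
th=np.arctan2(R[1,1],R[0,1]); c=p[:2]+.088*np.array([np.cos(th),np.sin(th)])
print('caddy in bay by tool',(c-B)@u,(c-B)@n)
E
```

```text
time_s: 17.4
position: [0.6515, -0.173, 0.094]
tool_rot: [3.14, 0.057, -0.0]
force: [-2.9, -2.1, 3.6]
width: 0.0111
[ 0.6517 -0.1715  0.0941] [[0.999, 0.038, -0.0], [0.038, -0.999, -0.0], [-0.0, 0.0, -1.0]] 0.011036718669751335 [-3.0714 -0.0326  2.8617]
caddy in bay by tool -0.0012271723298360867 0.004690264910705418
```

View pics/s10.png

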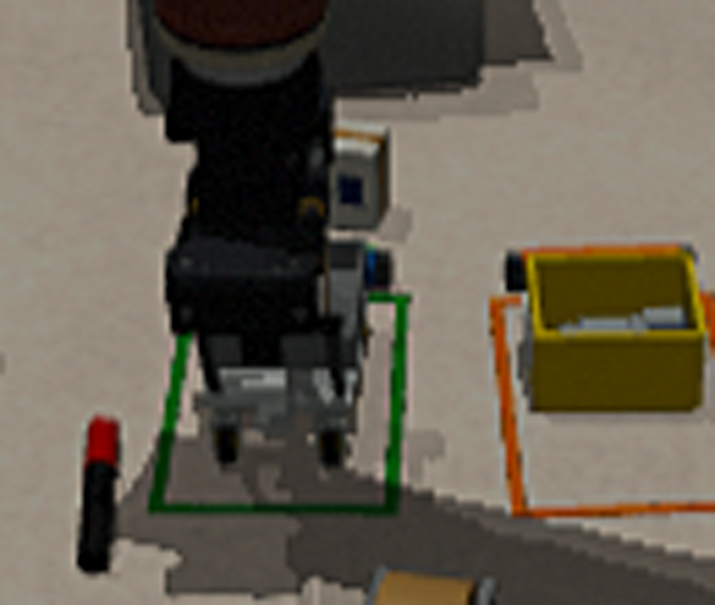

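View pics/c10.png

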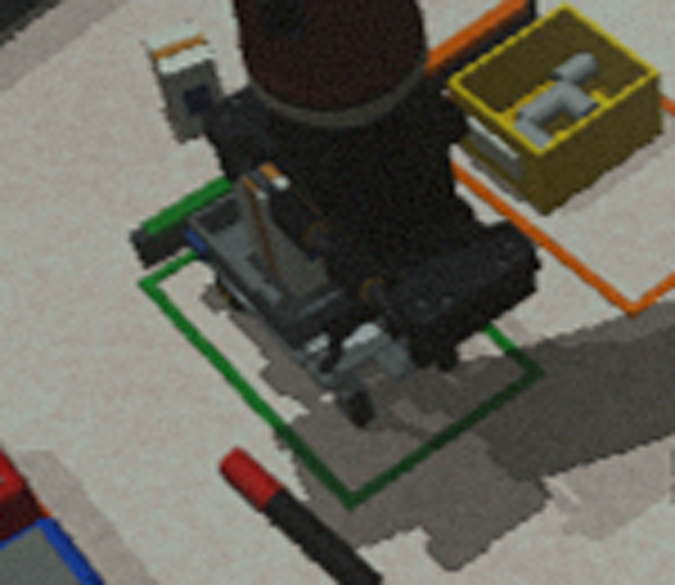

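Run:
```python
from h import *
np.set_printoptions(precision=4,suppress=True)
g=lambda p:(190+p[0]/5.5,120+p[1]/5.5)
B=np.array([.6504,-.2609]);u=np.array([.04,-.999]);n=np.array([.999,.04])
for p,z in [((227,447),.014),((331,447),.014),((365,243),.064)]:
    q=onz('side',g(p),z)[:2]; print(q,(q-B)@u,(q-B)@n)
f=lambda p:(110+p[0]/4.5,140+p[1]/4.5)
q=onz('scene',f((190,228)),.064)[:2]; print(q,(q-B)@u,(q-B)@n)
```

```text
[ 0.6772 -0.1838] -0.075957219656053 0.0298504100303035
[ 0.6175 -0.1863] -0.07587733098266955 -0.02987525493182102
[ 0.6067 -0.3239] 0.06115818466049801 -0.04619279385344107
[ 0.6944 -0.3216] 0.06235488769036511 0.041571765289073456
```

```bash
python3 -m crank '[[0,0.3,0,0,0,0,-1],[0,0.3,0,0,0,0,-1],[0,0,0,0,0,0,-1],[0,0,0,0,0,0,-1],[0,0,0,0,0,0,-0.6],[0,0,0,0,0,0,-0.3],[0,0,0,0,0,0,0],[0,0,0,0,0,0,0.2]]'; python3 -m crank '[[0,0,0,0,0,0,0.2],[0,0,-2,0,0,0,0.2],[0,0,-4,0,0,0,0.2],[0,0,-5,0,0,0,0.2],[0,0,-5,0,0,0,0.2],[0,-5,-2,0,0,0,0.2],[0,-5,0,0,0,0,0.2],[0,-5,0,0,0,0,0.2]]'; python3 -m crank '[[-3,-4,0,0,0,0,0.2],[-3,-4,0,0,0,0,0.2],[-3,-4,0,0,0,0,0.2],[0,0,0,0,0,0,0.2]]'
python3 - <<'E'
from plan import *
shot('side','s11',(190,120,320,230),5.5);shot('scene','c11',(110,140,260,270),4.5);shot('wrist','w11')
shot('side','s11f')
E
```

```text
time_s: 18.5
position: [0.652, -0.1775, 0.094]
tool_rot: [-3.141, -0.06, 0.0]
force: [-1.0, -0.7, 0.8]
width: 0.0398
time_s: 19.5
position: [0.6463, -0.0265, 0.2764]
tool_rot: [-3.141, -0.059, -0.004]
force: [1.0, -0.1, -0.6]
width: 0.0522
time_s: 20.0
position: [0.5501, 0.0926, 0.2762]
tool_rot: [-3.139, -0.069, -0.003]
force: [1.1, -0.5, 0.6]
width: 0.0521
```

View pics/s11.png

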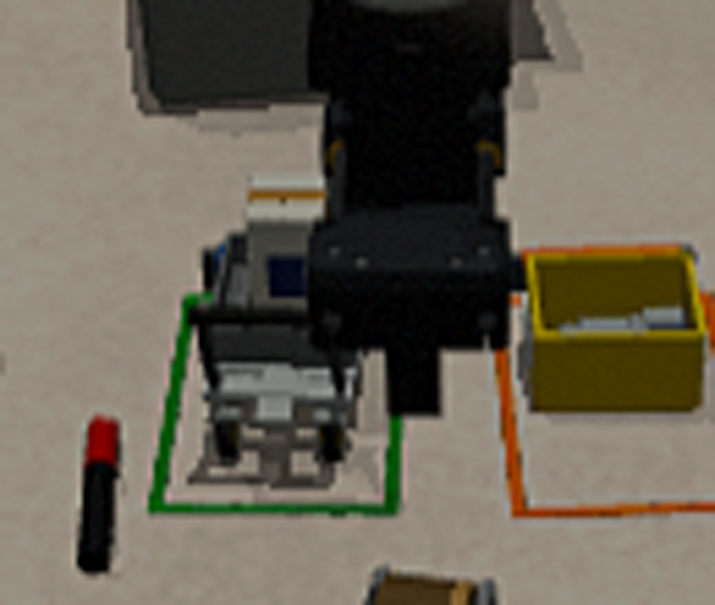

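View pics/c11.png

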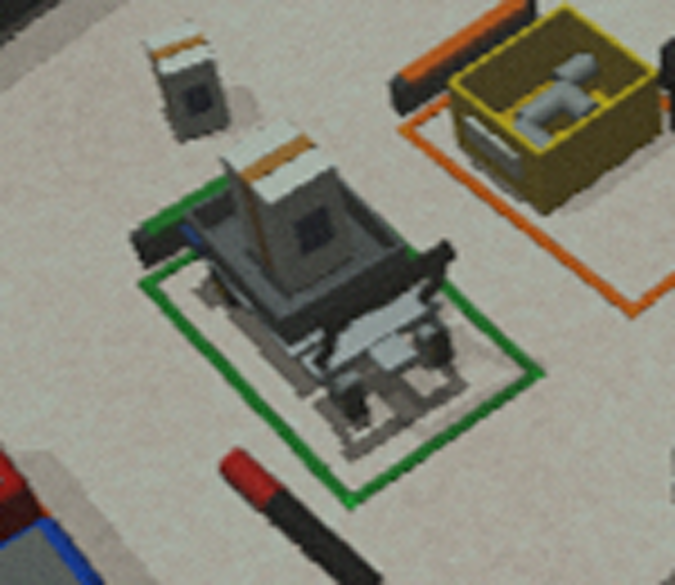

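View pics/w11.png

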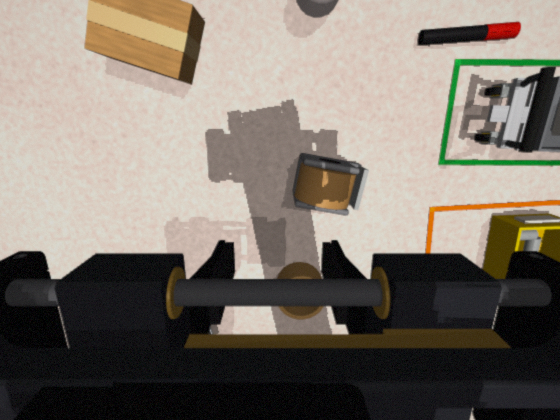

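View pics/s11f.png

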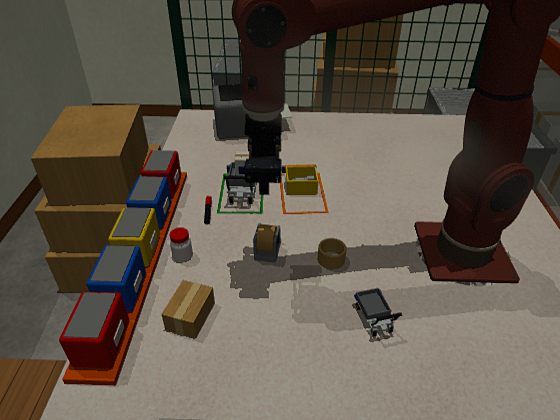

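Run:
```python
from h import *
np.set_printoptions(precision=4,suppress=True)
B=np.array([.6504,-.2609]);u=np.array([.04,-.999]);n=np.array([.999,.04])
f=lambda p:(110+p[0]/4.5,140+p[1]/4.5)
def L(k,q): print(k,np.array([(q[:2]-B)@u,(q[:2]-B)@n])*1e3)
for k,p,z in [('rim FL',(186,218),.064),('rim RL',(288,338),.064),('rim RR',(403,243),.064),('barR',(447,248),.112),('wheelR',(434,343),.014),('wheelL',(352,402),.014),('carton top c',(280,162),.123)]: L(k,onz('scene',f(p),z))
P=cam('wrist')
for k,p in [('wL',(487,91)),('wR',(483,138)),('tapeRL',(458,62)),('tapeRR',(443,162))]: L(k,onz('wrist',p,.014 if k[0]=='w' else 0,P))
w=cv2.imread('pics/w11.png'); cv2.imwrite('pics/w11z.png',crop(w,(430,40,560,180),4.2))
```

```text
rim FL [70.3484 39.0217]
rim RL [-42.2465  46.2705]
rim RR [-30.4743 -42.5802]
barR [-85.8607 -38.7429]
wheelR [-66.1943 -30.0989]
wheelL [-68.0903  30.5247]
carton top c [18.5636 -3.7232]
wL [-71.8608  30.6764]
wR [-65.4853 -30.2463]
tapeRL [-108.5504   68.3416]
tapeRR [-108.1311  -65.1114]
```

View pics/w11z.png

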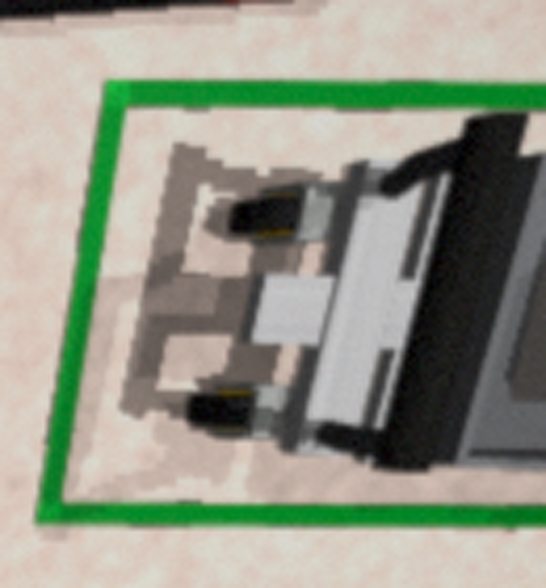

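Run:
```python
from h import *
a=cv2.imread('pics/side0.png').astype(int);b=cv2.imread('pics/s11f.png').astype(int)
for k,(x,y,w,h) in dict(tub=(165,225,30,40),box=(158,275,60,65),roll=(315,235,35,36),bin=(280,160,42,40),marker=(200,192,16,36)).items(): print(k,np.abs(a-b)[y:y+h,x:x+w].mean().round(1))
print(r.close_job())
```

```text
tub 5.3
box 3.4
roll 21.2
bin 4.8
marker 3.7
the job is handed in; nothing more can be done
None
```

The carton is standing in the caddy's tray. The caddy is nose first in the green bay with the gripper let go and clear, and the job was handed in at about 20 s. No verdict is reported.

**What I did:** I gripped the carton across its 50 mm side, set it upright in the tray and let go. Then I took the push bar and wheeled the caddy round the dispenser, between it and the brown box and tub. I straightened it up over the last stretch into the bay.

**Last checks, in the bay's frame:**

| What | Measured | Wanted |
|---|---|---|
| Castor wheels along the bay | −65 to −72 mm | −67 mm |
| Castor wheels across the bay | about ±30 mm | ±30 mm |
| Carton's top centre | x 19, y −4 mm | tray centre at x 20, y 0 mm |
| Caddy heading, by the tool before release | within about 1° of the bay's x | within 0.15 rad |

- **Caddy and castors:** these figures put the caddy within a few mm of the bay's origin, with both castors trailing straight.
- **Bystanders:** comparing the first and last side pictures, the tub, box, bin and marker show no change.
- **Checks that disagreed:**
  - The parcel-tape roll's patch did differ between those two pictures (21 against 3 to 5 for the others). I put that down to the arm's shadow, since it looks in place in the picture and nothing passed near it.
  - Tray-rim readings while driving scattered by 5 to 12 mm. I moved the caddy 6 mm further forward before letting go because of that.

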